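Put a tin away in a locker with a lift-up door and locking stay

ROBOT

A 6-joint arm with a two-finger parallel gripper is mounted at the origin on a cart in front of the work surface, level with it; the furniture and walls round the work are solid. World frame = base frame: x ahead of the robot, y to its left, z up, the work surface at z = 0. Lengths are in m, angles in degrees, forces in N, time in s.
With the tool pointing down it reaches from about 0.3 to 0.75 m from the base axis. Payload 8.5 kg.
Tool frame: the origin (TCP) lies midway between the tips of the shut fingers; the grasp point (between the pads) lies 19 mm behind it (manip.grasp_offset is the z of the grasp point in the tool frame, in m); z points along the fingers, y is the direction in which the jaws open and shut (so a half turn about z gives the same grasp; the last joint's range is limited). The gripper opens to 88 mm and grips with 3 to 60 N. Pads are 18 mm wide; open, the fingers measure 123 mm over their backs; the gripper's body (75 mm by 187 mm) begins 45 mm behind the grasp point.
Start: joints at [-12.336, 21.807, 74.336, -0, 83.858, -12.336], TCP at [0.55, 0, 0.239] pointing down, gripper open.
Joint ranges: [-178.18, 178.18], [-50.72, 133.34], [12.68, 142.11], [-81.47, 261.47], [9.98, 163.14], [-165.26, 165.26]. Speed limits (degrees/s): [136.94, 136.94, 180, 180, 180, 180].

INTERFACE

Orientations are given as a 3x3 rotation matrix whose columns are the frame's x, y, z axes.
In Python, from cell import manip, eyes gives the robot as it stands.
- The arm moves only by the tool apply_moves, never from a script. Its argument "moves" is a list of rows, each a list of 7 numbers: the turn, a rotation vector about the tool's x, y, z in degrees, then the shift along the tool's x, y, z in mm, then the gripper command: -1 is shut, 1 is fully open, values between are in proportion. A call has 1 to 10 rows; each row is the pose to reach, as a shift and turn from the pose commanded when the call began, along the tool's axes at that moment; what a row does not reach only later rows make up. A row lasts 1/12 s, in which the tool goes at most 41.7 mm and 7.16 degrees, less where a joint would pass 70% of its speed; a pose out of reach is approached as far as the arm can. A call with a gripper value outside its range is refused whole. The fingers move at their own pace and stop on an object; "squeeze" is the grip in N (left out, the last holds). Time passes only in rows, so rows that repeat a pose let the fingers close. It gives the time, the measured TCP pose, the force and the opening at its end, in the units of the state.
- manip.read_state(): the state, without advancing time (a new reading comes with each control period).
- eyes.get_image(name): name is "scene" or "side" or "wrist"; returns a dict with "img" (420x560x3 uint8, blue, green, red), "mtx" (3x3 intrinsics, pixels), "k1" (the pictures are not rectified: a ray, as slopes to the right and down, at radius r is drawn at 1 + k1 r^2 times it, then the intrinsics apply), "world_to_cam" (4x4, takes a point from world to camera coordinates). Camera axes: x right, y down, z forward; pixel columns grow to the right and rows downward; lengths in m; the calibration is good to about 2 mm. A picture is of the moment at which its call begins. There is no depth.
- manip.close_job(): hands the job in, once; it reports no verdict.
The state is a dict: "clock": time; "qpos": joint angles; "qvel": joint speeds; "tau": joint torques, N m; "ee_pos": TCP position; "ee_rot": TCP orientation; "wrist_force": force on the tool from outside, world axes, zero at the start; "torque": the same for the moment, N m; "grip_width": finger opening in m.
Only numpy, scipy, OpenCV 4.12 (cv2) and the standard library are available. Lean on these libraries where they do the work, as an engineer would, in place of code of your own. Each camera call takes 0.05 s, during which the arm holds its last target.

TASK

Put the narrower, taller of the two tins away in the wooden locker: raise the locker's lift-up door until its stay locks and the door stays up by itself when you let go, and stand the tin upright inside. Then unlock the stay (it lets go when the door is lifted once more, right up to the stop) and lower the door by hand, without letting it fall, until it is fully shut. Set the tin down rather than dropping it, and leave the other things on the worktop where they are.

Things in the scene. Friction and masses are not known exactly. Their poses are not given: they have to be found in the camera images.
- locker: Low wooden locker fixed on the worktop, 195 mm deep (x), 260 wide (y), 160 high at the back. Origin: centre of its underside; x points to its back, y left, z up. Front wall 83 mm high, outer face at x = -97.5. Inner space: x -87.5 to +87.5, y -120 to +120 mm, but a fixed strip of top covers it behind x = +41. A steel stay mechanism stands out 30 mm from its left side.
- inside (a point): Point on the locker's inner floor (8 mm above the worktop), 30 mm in front of the locker's origin, middle of its width. A tin may stand anywhere on the floor and the shut door clears it by 12 mm or more. Axes as the locker's.
- door_hinge (a point): Middle of the door's hinge axis, 155 mm above the worktop and 37.5 mm behind the locker's origin (x = +37.5). The axis is parallel to the locker's y.
- handle (a point): Middle of the door's handle: round steel bar 12 mm thick, 110 mm long, parallel to the hinge axis and 195 mm from it, held 47 mm beyond the door's free edge by a stem at each end. Turns with the door: its x points to the hinge, y along the bar, z out of the door's upper face. Shut, it is 82 mm above the worktop, 143 mm in front of the locker's origin.
- door (a joint): Door angle, rad. Panel 146 mm long, 256 wide, 12 thick, about 0.5 kg, hinged at its upper rear edge. 0 = shut (panel slopes down to the front by 22 degrees); grows as the front edge rises: level at 0.384, upright at 1.955. Unless locked it falls shut when let go. Below 0.8 the stay does nothing and is ready for a new lift.
- stay (a point): The steel stay on the locker's left side (do not touch). LOCK: raise the door to a firm stop, felt at 1.57 to 1.72 rad (the setting differs each time), then ease it down about 0.2 rad: it rests locked at 1.38 to 1.52. UNLOCK: raise it from there to a second firm stop about 0.18 higher, then lower it: it comes all the way down. Turning back short of a stop may not work. Pull at a stop with 5 to 20 N.
- tin_center (a point): Centre of the tin to put away: plain upright cylinder, 57 mm in diameter and 72 mm high (the other tin is wider and lower), about 0.18 kg; the point is half-way up, z along its axis.
- wide_tin: The other tin, 75 mm in diameter and 58 mm high; origin at the centre of its underside. Leave it.
- mill: Small pepper mill with domed top, 44 mm in diameter and 90 mm high; origin at the centre of its underside. Leave it.
- onion: Brown onion, about 75 mm; origin at the centre of its underside. Leave it.
- onion_red: Red onion, about 85 mm; origin at the centre of its underside. Leave it.
- tin: The same tin as tin_center; its origin is at the centre of its underside.

How it is judged:
By the outcome, as a careful person would: the job done as asked, in the order asked, and still so for the second after the job is handed in, with the robot touching nothing.
It also fails if it takes over 72 s, if anything falls off the work surface, if the arm or the gripper's body presses on something with over 40 N, if the wrist force passes 120 N, or if a joint passes its speed limit or range.

## Working session

There is one attempt and no reset: what is moved stays moved. The work goes in short steps, Python scripts to look and compute and a tool call to move; the robot and the scene stay as the last step left them, time stands still between calls to the robot, and variables do not carry over. Pictures are saved under pics/ and viewed, and the job is handed in when it is done.

Besides the shell and the picture viewer there is one more tool, called after ">>>" as name(argument=value, ...), one argument or row to a line, values as JSON. apply_moves: Moves the arm, as the interface text tells. Its arguments: {"type":"object","properties":{"moves":{"type":"array","items":{"type":"array","items":{"type":"number"}}},"squeeze":{"type":"number"}},"required":["moves"]}

```bash
mkdir -p pics; ls; python3 - <<'E'
from cell import manip, eyes
import cv2
print(manip.read_state(), manip.grasp_offset)
for n in ["scene","side","wrist"]:
    d=eyes.get_image(n); cv2.imwrite(f"pics/a_{n}.png",d["img"]); print(n,d["mtx"].tolist(),d["k1"],d["world_to_cam"].round(4).tolist())
E
```

```text
pics
{'clock': 0.0, 'qpos': array([-1.23352123e+01,  2.18431877e+01,  7.43847941e+01,  3.92711374e-04,
        8.38575266e+01, -1.23366063e+01]), 'qvel': array([ 0.02755984,  0.09004127, -0.01512881,  0.02282309,  0.0511065 ,
       -0.01258475]), 'tau': array([-6.18006070e-04, -4.37936819e+01, -2.24552107e+01,  7.13253510e-02,
        3.52583989e-02, -8.49877097e-05]), 'ee_pos': array([5.49724558e-01, 6.51047040e-05, 2.38116933e-01]), 'ee_rot': array([[-2.33541184e-05,  9.99998939e-01, -1.45649375e-03],
       [ 9.99999947e-01,  2.38282029e-05,  3.25480589e-04],
       [ 3.25514949e-04, -1.45648607e-03, -9.99998886e-01]]), 'wrist_force': array([-0.04106141, -0.07783873,  0.97822565]), 'torque': array([-0.02523218, -0.01283328,  0.02684545]), 'grip_width': 0.0881567758943008} -0.0187
scene [[485.6394478207875, 0.0, 280.0354089798714], [0.0, 485.6394478207875, 211.59193185844757], [0.0, 0.0, 1.0]] 0.046588348066788486 [[0.8154, -0.5788, 0.0105, -0.4117], [-0.3977, -0.5733, -0.7163, 0.2568], [0.4206, 0.5799, -0.6977, 1.1548], [0.0, 0.0, 0.0, 1.0]]
side [[482.3629533594468, 0.0, 277.89441479623713], [0.0, 482.3629533594468, 215.70155849360953], [0.0, 0.0, 1.0]] -0.008440767564551857 [[0.8519, -0.5236, 0.0107, -0.4423], [-0.3478, -0.5808, -0.736, 0.2293], [0.3916, 0.6232, -0.6769, 1.1918], [0.0, 0.0, 0.0, 1.0]]
wrist [[293.7784240267419, 0.0, 277.1032496907113], [0.0, 293.7784240267419, 209.37225423008522], [0.0, 0.0, 1.0]] -0.0019907036101867756 [[1.0, -0.0, -0.0005, -0.5513], [0.0001, -0.9556, 0.2947, -0.0415], [-0.0005, -0.2947, -0.9556, 0.3894], [0.0, 0.0, 0.0, 1.0]]
```

View pics/a_scene.png

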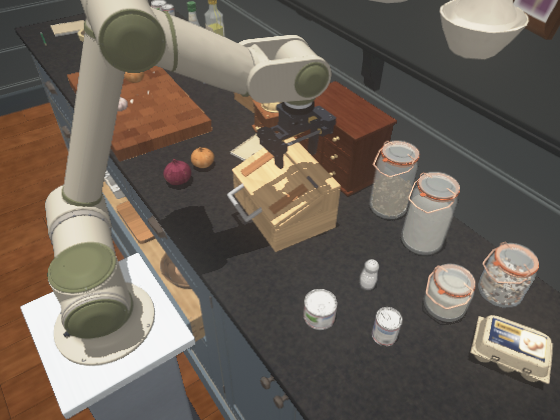

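View pics/a_side.png

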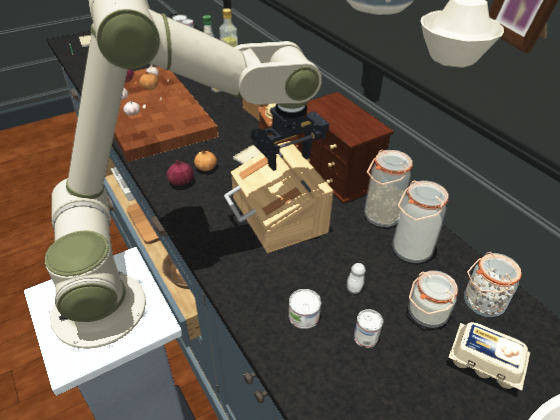

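View pics/a_wrist.png

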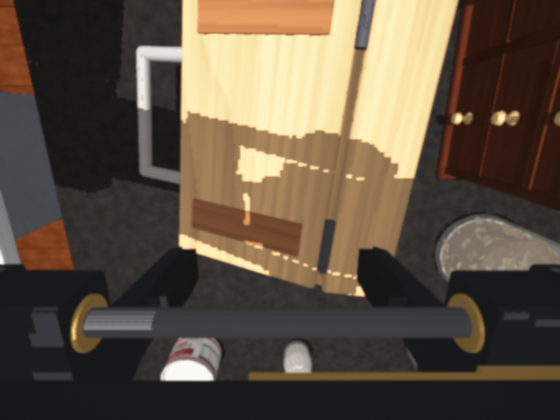

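```bash
cat > h.py <<'E'
import numpy as np, cv2
from cell import manip, eyes
def grab(n,fn=None):
    d=eyes.get_image(n)
    if fn: cv2.imwrite(f"pics/{fn}.png",d["img"])
    return d
def ray(d,uv):
    K=d["mtx"];k=d["k1"]
    p=np.array([(uv[0]-K[0,2])/K[0,0],(uv[1]-K[1,2])/K[1,1]])
    q=p.copy()
    for _ in range(20): q=p/(1+k*(q@q))
    W=d["world_to_cam"];R=W[:3,:3];t=W[:3,3]
    v=R.T@np.array([q[0],q[1],1]);return -R.T@t, v/np.linalg.norm(v)
def plane(d,uv,z):
    c,v=ray(d,uv);return c+v*(z-c[2])/v[2]
def tri(obs):
    A=np.zeros((3,3));b=np.zeros(3)
    L=[ray(d,uv) for d,uv in obs]
    for c,v in L:
        P=np.eye(3)-np.outer(v,v);A+=P;b+=P@c
    x=np.linalg.solve(A,b);return x,[np.linalg.norm((np.eye(3)-np.outer(v,v))@(x-c)) for c,v in L]
def proj(d,X):
    W=d["world_to_cam"];c=W[:3,:3]@X+W[:3,3];s=c[:2]/c[2];s=s*(1+d["k1"]*(s@s));return d["mtx"][:2,:2]@s+d["mtx"][:2,2]
def crop(d,u0,u1,v0,v1,s,fn):
    cv2.imwrite(f"pics/{fn}.png",cv2.resize(d["img"][v0:v1,u0:u1],None,fx=s,fy=s,interpolation=cv2.INTER_CUBIC))
E
python3 - <<'E'
from h import *
a=grab("scene");b=grab("side")
crop(a,215,345,140,260,4.5,"b1");crop(b,215,345,140,260,4.5,"b2")
crop(a,290,420,250,350,6,"b3");crop(b,275,405,255,355,6,"b4")
E
```

```text
(no output)
```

View pics/b1.png

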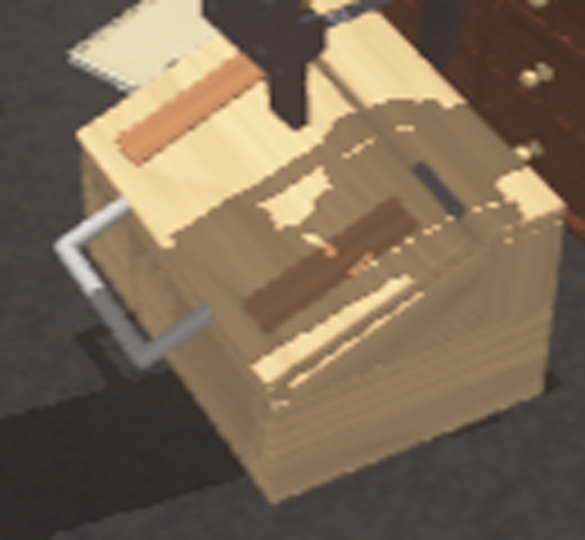

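View pics/b2.png

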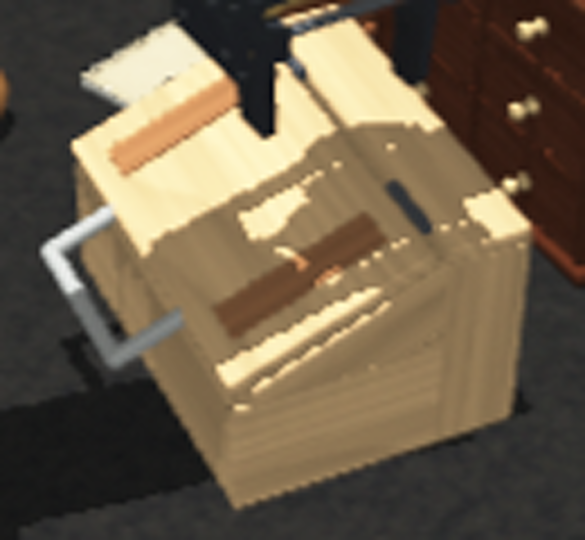

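View pics/b3.png

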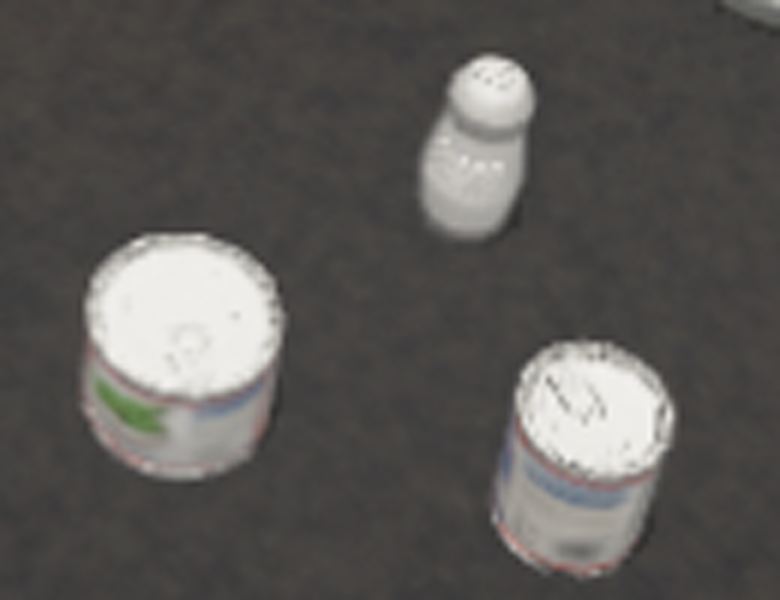

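View pics/b4.png

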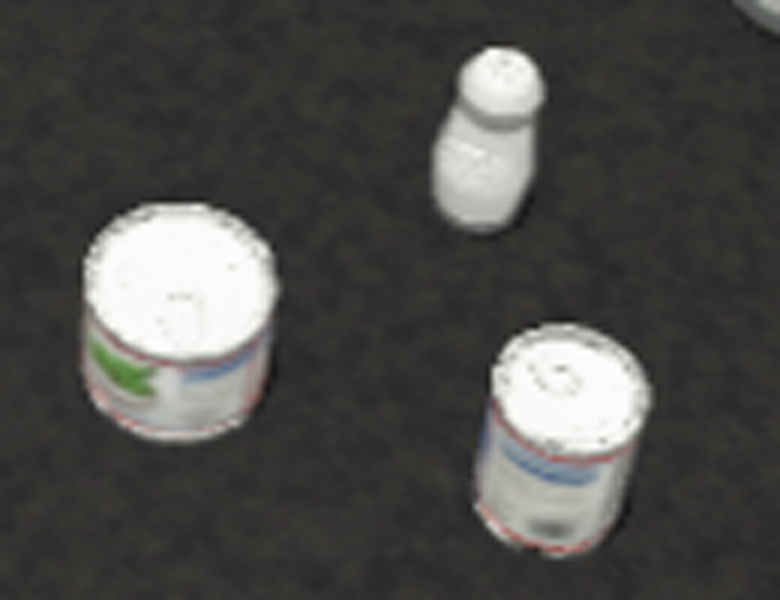

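```bash
python3 - <<'E'
from h import *
np.set_printoptions(precision=4,suppress=True)
a=grab("scene");b=grab("side");w=grab("wrist")
S=lambda p:(p[0]/4.5+215-.4,p[1]/4.5+140-.4)
for nm,p,q,z in [("barL",(68,247),(53,251),.082),("barR",(141,356),(114,359),.082),("RRtop",(565,210),(528,232),.16),("FRbot",(275,502),(238,508),0),("RRbot",(545,390),(513,413),0)]:
    print(nm,tri([(a,S(p)),(b,S(q))]),plane(a,S(p),z),plane(b,S(q),z))
print("barL w",plane(w,(143,54),.082),"barR w",plane(w,(144,170),.082))
for nm,p,q,z in [("tin",(595,409),(571,392),.072),("wide",(185,317),(180,284),.058),("mill top",(492,90),(502,84),.082)]:
    p=(p[0]/6+290-.4,p[1]/6+250-.4);q=(q[0]/6+275-.4,q[1]/6+255-.4)
    print(nm,plane(a,p,z),plane(b,q,z))
crop(w,120,220,20,210,4,"c1");crop(w,120,400,180,320,2.8,"c2")
E
```

```text
barL (array([0.4208, 0.1217, 0.0941]), [np.float64(0.0007523969555051805), np.float64(0.0007523969555053461)]) [0.4263 0.1329 0.082 ] [0.4275 0.1355 0.082 ]
barR (array([0.4167, 0.0343, 0.0735]), [np.float64(0.00026102825974170726), np.float64(0.00026102825974183807)]) [0.4121 0.0268 0.082 ] [0.413  0.0263 0.082 ]
RRtop (array([ 0.6274, -0.0906,  0.1736]), [np.float64(0.00025634147387612307), np.float64(0.00025634147387607986)]) [ 0.6383 -0.0797  0.16  ] [ 0.6385 -0.0777  0.16  ]
FRbot (array([ 0.4507, -0.0563,  0.0049]), [np.float64(0.00022110118830909436), np.float64(0.00022110118830896415)]) [ 0.453 -0.053  0.   ] [ 0.4533 -0.0522  0.    ]
RRbot (array([ 0.6383, -0.0827,  0.0135]), [np.float64(0.0005838861092881542), np.float64(0.0005838861092885071)]) [ 0.6471 -0.0738  0.    ] [ 0.6481 -0.0717  0.    ]
barL w [0.4274 0.1325 0.082 ] barR w [0.4139 0.0244 0.082 ]
tin [ 0.5108 -0.4075  0.072 ] [ 0.5112 -0.408   0.072 ]
wide [ 0.4188 -0.282   0.058 ] [ 0.4197 -0.2815  0.058 ]
mill top [ 0.5777 -0.2791  0.082 ] [ 0.5786 -0.2801  0.082 ]
```

View pics/c1.png

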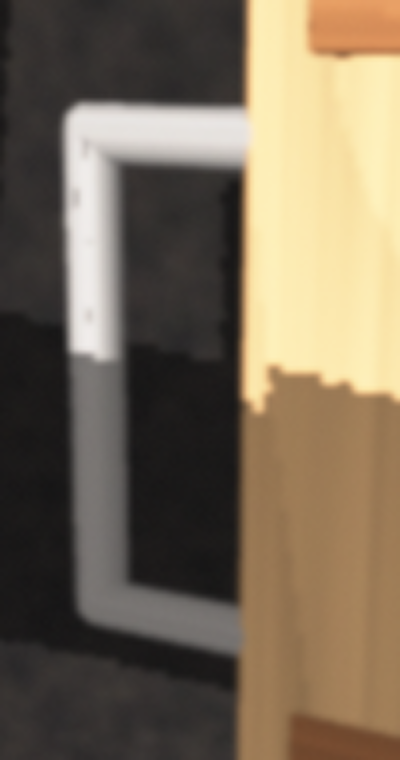

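View pics/c2.png

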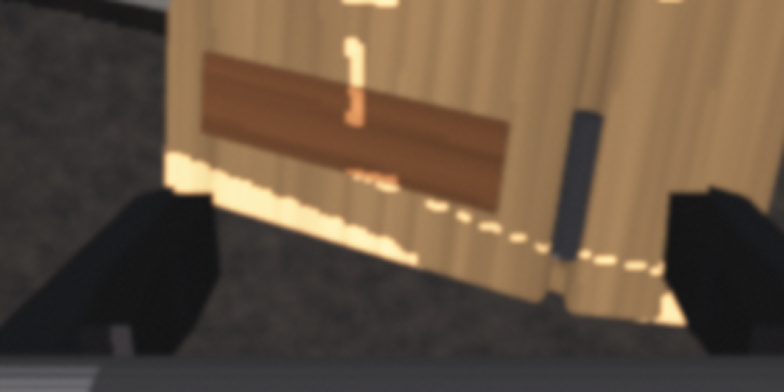

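```bash
cat >> h.py <<'E'
np.set_printoptions(precision=4,suppress=True)
from scipy.spatial.transform import Rotation as Rn
PSI=np.radians(-6.4); O=np.array([.5638,.0645,0])
XL=np.array([np.cos(PSI),np.sin(PSI),0]);YL=np.array([-np.sin(PSI),np.cos(PSI),0]);ZL=np.array([0,0,1.])
def Lp(x,y,z): return O+x*XL+y*YL+z*ZL
def barp(th,dy=0):
    f=th-.384; return Lp(.0375-.195*np.cos(f),dy,.155+.195*np.sin(f))
def tool(a,yaw=PSI):  # a deg below horizontal, pointing along locker x, jaw up
    a=np.radians(a);f=np.array([np.cos(yaw),np.sin(yaw),0])
    z=f*np.cos(a)-ZL*np.sin(a);y=f*np.sin(a)+ZL*np.cos(a);return np.c_[np.cross(y,z),y,z]
def delta(p,R,p0=None,R0=None):
    s=manip.read_state()
    if p0 is None:p0=s["ee_pos"]
    if R0 is None:R0=s["ee_rot"]
    rv=Rn.from_matrix(R0.T@R).as_rotvec(degrees=True);return np.r_[rv,R0.T@(p-p0)*1000].round(1)
def tcp(g,R): return g+.0187*R[:,2]
E
python3 - <<'E'
from h import *
R=tool(40)
g=barp(0);print(g)
for off,up in [(.09,.08),(.09,0),(0,0)]:
    p=tcp(g-off*R[:,2]+up*ZL,R);print(p,delta(p,R))
E
```

```text
[0.4214 0.0805 0.0819]
[0.3671 0.0866 0.2078] [ -50.    -2.8    6.    86.6 -182.8   30.9]
[0.3671 0.0866 0.1278] [ -50.    -2.8    6.    86.5 -182.8  110.9]
[0.4356 0.0789 0.0699] [ -50.    -2.8    6.    78.9 -114.3  168.7]
```

>>> apply_moves(
  moves=[
    [0, 0, 0, 30, -70, 0, 0],
    [-20, -1, 2, 60, -120, 10, 0],
    [-35, -2, 4, 86, -180, 30, 0],
    [-50, -2.8, 6, 86, -182, 30, 0],
    [-50, -2.8, 6, 86, -182, 30, 0],
    [-50, -2.8, 6, 86, -182, 30, 0],
    [-50, -2.8, 6, 86, -182, 30, 0],
    [-50, -2.8, 6, 86, -182, 30, 0],
    [-50, -2.8, 6, 86, -182, 30, 0],
    [-50, -2.8, 6, 86, -182, 30, 0],
  ],
)

```text
clock: 1.23
ee_pos: [0.3653, 0.0924, 0.2216]
ee_rot: [[0.121, 0.658, 0.743], [0.993, -0.073, -0.098], [-0.01, 0.749, -0.662]]
wrist_force: [-0.2, -0.9, 0.2]
grip_width: 0.0442
```

```bash
python3 - <<'E'
from h import *
s=manip.read_state();print(s)
a=grab("scene","d1")
R=tool(40);g=barp(0)
for off in (.09,0):
    p=tcp(g-off*R[:,2],R);print(p,delta(p,R))
# fit kin
q=[np.array([-12.3352,21.8432,74.3848,0,83.8575,-12.34])]
E
```

```text
{'clock': 1.2333, 'qpos': array([ -0.241 ,  -6.4093, 129.2359, -31.6595,  10.3644,  35.2726]), 'qvel': array([  17.7155,    0.5153,    1.0511, -112.9771,   -7.4505,  125.068 ]), 'tau': array([ -1.809 , -12.1241, -17.064 ,   2.533 ,  -1.6903,  -2.8839]), 'ee_pos': array([0.3653, 0.0924, 0.2216]), 'ee_rot': array([[ 0.1213,  0.658 ,  0.7432],
       [ 0.9926, -0.0728, -0.0976],
       [-0.0101,  0.7495, -0.6619]]), 'wrist_force': array([-0.1859, -0.8552,  0.2357]), 'torque': array([ 0.0435,  0.3465, -0.0084]), 'grip_width': 0.04420471945156026}
[0.3671 0.0866 0.1278] [ -1.4   0.8  -0.   -5.  -69.2  64. ]
[0.4356 0.0789 0.0699] [ -1.4   0.8  -0.   -3.7 -67.1 154. ]
```

View pics/d1.png

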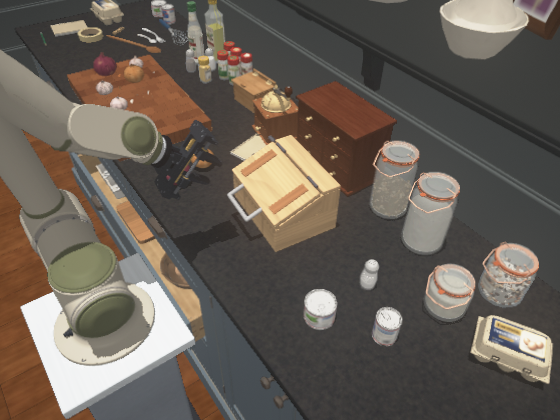

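```bash
python3 - <<'E'
from h import *
import itertools
A=[(np.array([-12.3352,21.8432,74.3848,0.0004,83.8575,-12.3366]),np.array([[-2.3e-5,1,-1.456e-3],[1,2.4e-5,3.25e-4],[3.255e-4,-1.456e-3,-1]]),np.array([.549725,6.5e-5,.238117])),
(np.array([-.241,-6.4093,129.2359,-31.6595,10.3644,35.2726]),np.array([[.1213,.658,.7432],[.9926,-.0728,-.0976],[-.0101,.7495,-.6619]]),np.array([.3653,.0924,.2216]))]
for s4,s6,off in itertools.product([1,-1],[1,-1],[0,90,180,-90]):
    e=0
    for q,R,p in A:
        M=Rn.from_euler("ZYZYZ",[q[0],q[1]+q[2],s4*q[3],q[4],s6*q[5]+off],degrees=True).as_matrix()
        e=max(e,abs(M-R).max())
    if e<.3: print(s4,s6,off,e)
E
```

```text
Traceback (most recent call last):
  File "scipy/spatial/transform/_rotation.pyx", line 1413, in scipy.spatial.transform._rotation.Rotation.from_euler
ValueError: Expected axis specification to be a non-empty string of upto 3 characters, got ZYZYZ
```

```bash
cat > kin.py <<'E'
import numpy as np
from scipy.spatial.transform import Rotation as Rn
rz=lambda a:Rn.from_euler("z",a,degrees=True).as_matrix()
ry=lambda a:Rn.from_euler("y",a,degrees=True).as_matrix()
E
python3 - <<'E'
from h import *
from kin import *
import itertools
A=[(np.array([-12.3352,21.8432,74.3848,0.0004,83.8575,-12.3366]),np.array([[-2.3e-5,1,-1.456e-3],[1,2.4e-5,3.25e-4],[3.255e-4,-1.456e-3,-1]]),np.array([.549725,6.5e-5,.238117])),
(np.array([-.241,-6.4093,129.2359,-31.6595,10.3644,35.2726]),np.array([[.1213,.658,.7432],[.9926,-.0728,-.0976],[-.0101,.7495,-.6619]]),np.array([.3653,.0924,.2216]))]
for s4,s6,off in itertools.product([1,-1],[1,-1],[0,90,180,-90]):
    e=[]
    for q,R,p in A:
        M=rz(q[0])@ry(q[1]+q[2])@rz(s4*q[3])@ry(q[4])@rz(s6*q[5]+off)
        e.append(abs(M-R).max())
    print(s4,s6,off,e)
E
```

```text
1 1 0 [np.float64(1.000023919486695), np.float64(1.0653654734247935)]
1 1 90 [np.float64(1.1134386265210239e-06), np.float64(4.480094846802396e-05)]
1 1 180 [np.float64(1.000023946715192), np.float64(1.065378871267922)]
1 1 -90 [np.float64(1.9999999467151919), np.float64(1.9851654734247934)]
1 -1 0 [np.float64(0.9086894713022593), np.float64(1.9042545277717102)]
1 -1 90 [np.float64(0.41744431703826596), np.float64(0.98445452777171)]
1 -1 180 [np.float64(1.4174203273683301), np.float64(0.32641047723144356)]
1 -1 -90 [np.float64(1.9087134713022593), np.float64(1.3918104772314441)]
-1 1 0 [np.float64(1.0000254144564493), np.float64(0.46711689493527475)]
-1 1 90 [np.float64(1.3452705233485982e-05), np.float64(0.8416279836236149)]
-1 1 180 [np.float64(1.0000239510017628), np.float64(1.9070279836236153)]
-1 1 -90 [np.float64(1.999999951001763), np.float64(1.3869168949352746)]
-1 -1 0 [np.float64(0.9086900992607578), np.float64(1.0663507057545973)]
-1 -1 90 [np.float64(0.417442960343361), np.float64(0.23423770597599924)]
-1 -1 180 [np.float64(1.417418960343361), np.float64(0.9253590455162269)]
-1 -1 -90 [np.float64(1.9087140992607579), np.float64(1.986150705754597)]
```

```bash
python3 - <<'E'
from h import *
R=tool(58);g=barp(0)
for off in (.09,0):
    p=tcp(g-off*R[:,2],R);print(p,delta(p,R))
E
```

```text
[0.3838 0.0847 0.1424] [ 16.6   0.8  -0.2  -4.9 -47.1  67. ]
[0.4312 0.0794 0.0661] [ 16.6   0.8  -0.2  -3.7 -72.8 153.2]
```

>>> apply_moves(
  moves=[
    [7, 0.5, 0, -5, -40, 20, -0.3],
    [14, 0.8, 0, -5, -47, 40, -0.3],
    [16.6, 0.8, 0, -5, -47, 66, -0.3],
    [16.6, 0.8, 0, -5, -47, 66, -0.3],
    [16.6, 0.8, 0, -5, -47, 66, -0.3],
    [16.6, 0.8, 0, -5, -47, 66, -0.3],
  ],
)

```text
clock: 1.78
ee_pos: [0.3832, 0.0841, 0.1426]
ee_rot: [[0.112, 0.844, 0.525], [0.994, -0.095, -0.059], [0.0, 0.528, -0.849]]
wrist_force: [-1.0, 0.8, 0.8]
grip_width: 0.0307
```

```bash
python3 - <<'E'
from h import *
from kin import *
from scipy.optimize import least_squares
s=manip.read_state();print(s["qpos"],s["qvel"],s["ee_pos"])
A=[(np.array([-12.3352,21.8432,74.3848,0.0004,83.8575,-12.3366]),np.array([.549725,6.5e-5,.238117])),
(np.array([-.241,-6.4093,129.2359,-31.6595,10.3644,35.2726]),np.array([.3653,.0924,.2216])),(s["qpos"],s["ee_pos"])]
# p = h z + rz(q1)[lat y + ry(q2)(L2 z) + ry(q2+q3)(L3 z + rz(q4) ry(q5)(Lt z + ...))]
def row(q):
    B=rz(q[0]);U=B@ry(q[1]);F=B@ry(q[1]+q[2]);W=F@rz(q[3]);T=W@ry(q[4])
    return np.c_[[0,0,1],B[:,1],U[:,2],F[:,2],T[:,2]]
M=np.vstack([row(q) for q,p in A]);b=np.hstack([p for q,p in A])
x,res,rk,sv=np.linalg.lstsq(M,b,rcond=None);print(x,rk,sv,(M@x-b)*1000)
R=tool(58);g=barp(0)
for off in (.09,0):
    p=tcp(g-off*R[:,2],R);print(p,delta(p,R))
w=grab("wrist","e1")
E
```

```text
[ -4.2954   5.327  126.2582  -3.9436  16.6009   5.6031] [ 0.5628 -2.0835  0.987  -0.519  -0.0251  0.6526] [0.3832 0.0841 0.1426]
[-0.0582  0.1159  0.5859  0.3128  0.2076] 5 [3.043  1.7329 1.5409 0.5676 0.2016] [ -8.5158   0.2266   5.9733 -13.0393   2.4163  -4.5687  21.9711  -2.416
  -1.4045]
[0.3838 0.0847 0.1424] [-0.1  0.  -0.   0.6  0.4  0.5]
[0.4312 0.0794 0.0661] [-0.1  0.  -0.   0.7  0.6 90.5]
```

View pics/e1.png

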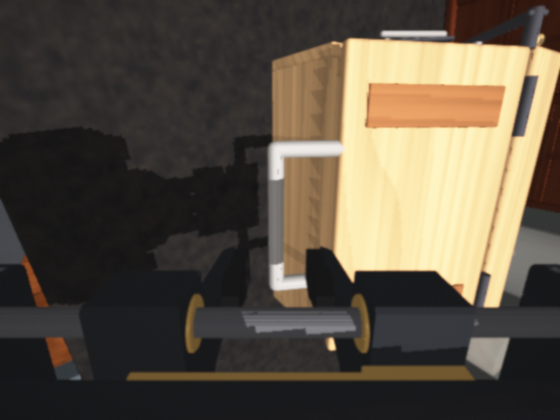

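```bash
python3 - <<'E'
from h import *
from kin import *
s=manip.read_state()
A=[(np.array([-12.3352,21.8432,74.3848,0.0004,83.8575,-12.3366]),np.array([.549725,6.5e-5,.238117])),
(np.array([-.241,-6.4093,129.2359,-31.6595,10.3644,35.2726]),np.array([.3653,.0924,.2216])),(s["qpos"],s["ee_pos"])]
def row(q):
    B=rz(q[0]);U=B@ry(q[1]);F=B@ry(q[1]+q[2]);W=F@rz(q[3]);T=W@ry(q[4])
    return np.c_[[0,0,1],B[:,1],U[:,2],F[:,2],T[:,2],F[:,0]]
M=np.vstack([row(q) for q,p in A]);b=np.hstack([p for q,p in A])
x,res,rk,sv=np.linalg.lstsq(M,b,rcond=None);print(x,rk,sv,(M@x-b)*1000)
w=grab("wrist");
for dy in (.055,.049,-.049,-.055): print(proj(w,barp(0,dy)))
crop(w,220,360,130,300,3.4,"e2")
E
```

```text
[0.1299 0.1175 0.5372 0.3508 0.25   0.1029] 6 [3.2996 1.8628 1.7321 0.7398 0.2872 0.112 ] [ 0.0029  0.0148  0.003  -0.0017 -0.0309 -0.0098  0.0027  0.0156  0.0068]
[275.8125 147.2197]
[275.8208 155.5572]
[275.9405 274.6456]
[275.947  281.0257]
```

View pics/e2.png

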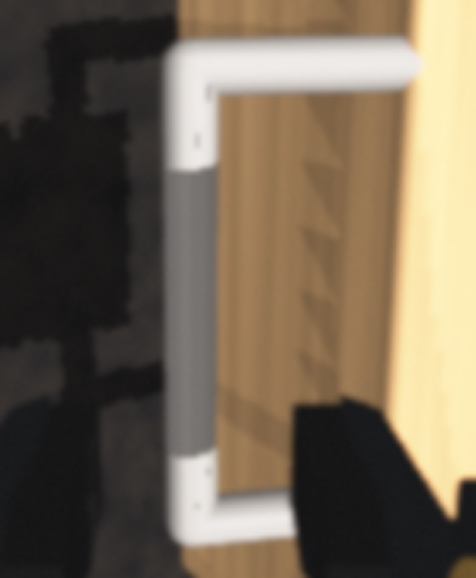

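```bash
cat >> kin.py <<'E'
from scipy.optimize import least_squares
X=np.array([0.1299,0.1175,0.5372,0.3508,0.25,0.1029])
LO=np.array([-178.18,-50.72,12.68,-81.47,9.98,-165.26]);HI=np.array([178.18,133.34,142.11,261.47,163.14,165.26])
def fk(q):
    B=rz(q[0]);U=B@ry(q[1]);F=B@ry(q[1]+q[2]);T=F@rz(q[3])@ry(q[4])
    return np.c_[[0,0,1],B[:,1],U[:,2],F[:,2],T[:,2],F[:,0]]@X, T@rz(q[5]+90)
def ik(p,R,q0):
    def f(q):
        P,Q=fk(q);return np.r_[(P-p)*10,Rn.from_matrix(Q.T@R).as_rotvec()]
    q0=np.clip(q0,LO+.1,HI-.1)
    r=least_squares(f,q0,bounds=(LO,HI));return r.x,np.linalg.norm(r.fun)
E
python3 - <<'E'
from h import *
from kin import *
q0=manip.read_state()["qpos"]
for aset in [(58,58),(58,70),(70,70),(58,45)]:
    q=q0;print(aset)
    for th in np.arange(0,1.8,.2):
        R=tool(np.interp(th,[0,1.7],aset))
        q,e=ik(tcp(barp(th),R),R,q);print(round(th,2),q.round(1),round(e,4))
E
```

```text
(58, 58)
0.0 [ -2.8  20.5 123.1 -22.   10.   24.9] 0.0915
0.2 [ -4.3  14.3 124.8  -7.4  10.    9.1] 0.0175
0.4 [ -4.4   8.4 122.3  -3.5  17.3   5. ] 0.0
0.6 [ -4.5   4.1 117.8  -2.3  26.1   3.7] 0.0
0.8 [ -4.5   1.6 112.4  -1.8  34.    3. ] 0.0
1.0 [ -4.7   0.9 106.5  -1.4  40.6   2.6] 0.0
1.2 [ -4.8   1.7 100.3  -1.2  46.    2.2] 0.0
1.4 [-4.9  3.7 94.  -1.  50.3  1.9] 0.0
1.6 [-5.1  6.6 87.9 -0.9 53.6  1.7] 0.0
(58, 70)
0.0 [ -2.8  20.5 123.1 -22.   10.   24.9] 0.0915
0.2 [ -4.5  14.3 124.7  -5.3  10.5   6.9] 0.0
0.4 [ -4.5   8.5 120.6  -2.5  21.8   4. ] 0.0
0.6 [ -4.6   4.6 115.2  -1.6  32.4   3. ] 0.0
0.8 [ -4.7   2.7 109.   -1.2  41.9   2.4] 0.0
1.0 [ -4.8   2.6 102.2  -0.9  50.3   2. ] 0.0
1.2 [-4.9  4.  95.  -0.7 57.4  1.7] 0.0
1.4 [-5.1  6.6 87.7 -0.6 63.7  1.5] 0.0
1.6 [-5.2 10.  80.3 -0.5 69.   1.3] 0.0
(70, 70)
0.0 [ -4.8  20.3 119.5  -1.6  20.2   3. ] 0.0
0.2 [ -4.7  14.5 118.1  -1.3  27.4   2.7] 0.0
0.4 [ -4.7   9.6 115.   -1.   35.4   2.4] 0.0
0.6 [ -4.7   6.2 110.6  -0.8  43.2   2.2] 0.0
0.8 [ -4.8   4.3 105.2  -0.7  50.4   2. ] 0.0
1.0 [-4.9  4.  99.2 -0.6 56.7  1.8] 0.0
1.2 [-5.   5.1 92.9 -0.6 62.   1.6] 0.0
1.4 [-5.1  7.3 86.3 -0.5 66.4  1.4] 0.0
1.6 [-5.2 10.3 79.8 -0.4 69.9  1.3] 0.0
(58, 45)
0.0 [ -2.8  20.5 123.1 -22.   10.   24.9] 0.0915
0.2 [ -3.9  14.3 124.7 -10.8  10.   12.7] 0.0419
0.4 [ -4.4   8.5 124.3  -5.5  12.2   7.1] 0.0
0.6 [ -4.4   3.8 120.7  -3.7  19.    5.2] 0.0
0.8 [ -4.4   0.9 116.2  -2.9  24.9   4.2] 0.0
1.0 [ -4.5  -0.3 111.2  -2.5  29.5   3.6] 0.0
1.2 [ -4.6  -0.  106.1  -2.1  32.8   3.1] 0.0
1.4 [ -4.8   1.5 101.   -1.9  34.9   2.8] 0.0
1.6 [-4.9  4.  96.  -1.8 35.8  2.5] 0.0
```

```bash
python3 - <<'E'
from h import *
from kin import *
R=tool(70);g=barp(0);q=manip.read_state()["qpos"]
for off in (.08,.04,0):
    p=tcp(g-off*R[:,2],R);q,e=ik(p,R,q);print(p,delta(p,R),q.round(1),e)
E
```

```text
[0.4006 0.0828 0.1395] [12.   0.  -0.   0.5 13.2 12.5] [ -4.6   8.6 116.7  -1.1  34.7   2.5] 1.4233898078833985e-11
[0.4142 0.0813 0.102 ] [12.   0.  -0.   0.5  4.9 51.7] [ -4.7  14.3 118.4  -1.3  27.3   2.7] 2.4649628374930375e-15
[0.4278 0.0798 0.0644] [12.   0.  -0.   0.5 -3.4 90.8] [ -4.8  20.3 119.5  -1.6  20.2   3. ] 1.0216297201615605e-09
```

>>> apply_moves(
  moves=[
    [7, 0, 0, 0.5, 13, 12, -0.3],
    [12, 0, 0, 0.5, 13, 12, -0.3],
    [12, 0, 0, 0.5, 9, 32, -0.3],
    [12, 0, 0, 0.5, 5, 52, -0.3],
    [12, 0, 0, 0.5, 1, 72, -0.3],
    [12, 0, 0, 0.5, -3.4, 90, -0.3],
    [12, 0, 0, 0.5, -3.4, 90.8, -0.3],
    [12, 0, 0, 0.5, -3.4, 90.8, -0.3],
  ],
)

```text
clock: 2.55
ee_pos: [0.4277, 0.0798, 0.064]
ee_rot: [[0.112, 0.935, 0.337], [0.994, -0.105, -0.038], [0.0, 0.339, -0.941]]
wrist_force: [-1.0, -0.4, -0.4]
grip_width: 0.0309
```

```bash
python3 - <<'E'
from h import *
s=manip.read_state();print(s["ee_pos"],s["wrist_force"],delta(tcp(barp(0),tool(70)),tool(70)))
w=grab("wrist","f1");a=grab("scene");crop(a,150,330,110,245,4,"f2")
E
```

```text
[0.4277 0.0798 0.064 ] [-1.0275 -0.4413 -0.3774] [-0.2  0.  -0.  -0.   0.1 -0.3]
```

View pics/f1.png

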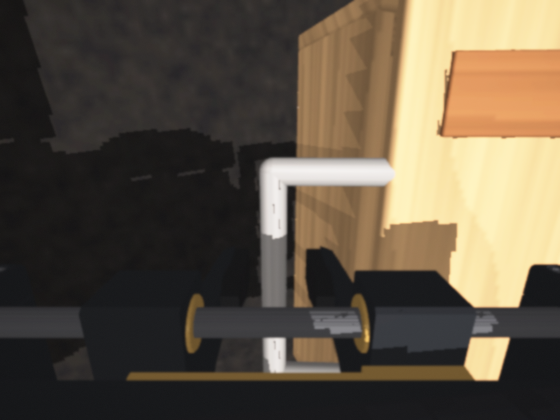

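View pics/f2.png

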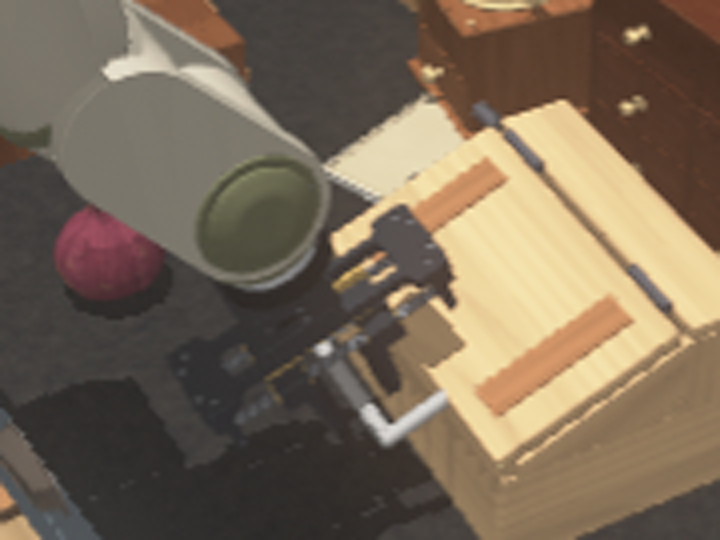

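>>> apply_moves(
  moves=[
    [0, 0, 0, 0, 0, 0, -1],
    [0, 0, 0, 0, 0, 0, -1],
    [0, 0, 0, 0, 0, 0, -1],
    [0, 0, 0, 0, 0, 0, -1],
    [0, 0, 0, 0, 0, 0, -1],
  ],
  squeeze=20,
)

```text
clock: 3.07
ee_pos: [0.426, 0.0799, 0.0635]
ee_rot: [[0.112, 0.936, 0.334], [0.994, -0.105, -0.038], [-0.0, 0.336, -0.942]]
wrist_force: [-8.3, 0.6, 6.2]
grip_width: 0.0106
```

```bash
python3 - <<'E'
from h import *
s=manip.read_state();print(s["wrist_force"],s["torque"],s["grip_width"],s["qvel"])
# arc in tool frame from shut (constant tool a=70)
R=tool(70)
for th in np.arange(0.1,1.81,.05): print(round(th,2),(R.T@(barp(th)-barp(0))*1000).round(1))
E
```

```text
[-8.2912  0.6176  6.181 ] [ 0.0739  1.1438 -0.0324] 0.010592858021355829 [-0.1017  0.1049  0.0786 -0.0598  0.0053 -0.0977]
0.1 [  0.    0.3 -19.5]
0.15 [  0.    1.2 -29.2]
0.2 [  0.    2.5 -38.9]
0.25 [  0.    4.4 -48.4]
0.3 [  0.    6.7 -57.9]
0.35 [  0.    9.5 -67.2]
0.4 [  0.   12.7 -76.4]
0.45 [  0.   16.4 -85.4]
0.5 [  0.   20.6 -94.3]
0.55 [   0.    25.2 -102.9]
0.6 [   0.    30.2 -111.2]
0.65 [   0.    35.6 -119.3]
0.7 [   0.    41.4 -127.1]
0.75 [   0.    47.6 -134.7]
0.8 [   0.    54.2 -141.9]
0.85 [   0.    61.1 -148.7]
0.9 [   0.    68.4 -155.2]
0.95 [   0.    76.  -161.4]
1.0 [   0.    83.9 -167.1]
1.05 [   0.    92.  -172.5]
1.1 [   0.   100.4 -177.4]
1.15 [   0.   109.1 -181.9]
1.2 [   0.   117.9 -186. ]
1.25 [   0.   127.  -189.6]
1.3 [   0.   136.2 -192.8]
1.35 [   0.   145.6 -195.5]
1.4 [   0.   155.  -197.7]
1.45 [   0.   164.6 -199.5]
1.5 [  -0.   174.3 -200.7]
1.55 [   0.   184.  -201.5]
1.6 [   0.   193.8 -201.8]
1.65 [   0.   203.5 -201.6]
1.7 [   0.   213.2 -200.9]
1.75 [   0.   222.9 -199.8]
1.8 [   0.   232.5 -198.1]
```

>>> apply_moves(
  moves=[
    [0, 0, 0, 0, -2, -10, -1],
    [0, 0, 0, 0, -1.5, -24, -1],
    [0, 0, 0, 0, 0.5, -39, -1],
    [0, 0, 0, 0, 3, -53, -1],
    [0, 0, 0, 0, 7.5, -67, -1],
    [0, 0, 0, 0, 12.5, -81, -1],
    [0, 0, 0, 0, 18.5, -94, -1],
    [0, 0, 0, 0, 26, -107, -1],
    [0, 0, 0, 0, 33.5, -119, -1],
    [0, 0, 0, 0, 34, -119, -1],
  ],
)

```text
clock: 3.9
ee_pos: [0.4218, 0.0803, 0.1901]
ee_rot: [[0.112, 0.932, 0.344], [0.994, -0.106, -0.039], [0.0, 0.346, -0.938]]
wrist_force: [6.0, -0.1, -4.2]
grip_width: 0.0095
```

```bash
python3 - <<'E'
from h import *
s=manip.read_state();print(s["wrist_force"],s["torque"],s["grip_width"],s["ee_pos"])
g=s["ee_pos"]-.0187*s["ee_rot"][:,2];H=Lp(.0375,0,.155);v=g-H
print(v@XL,v@YL,v[2],np.hypot(v@XL,v[2]),np.arctan2(v[2],-v@XL)+.384)
w=grab("scene","g1")
E
```

```text
[ 5.9838 -0.1182 -4.1978] [ 0.0952 -0.4634  0.0557] 0.009493376391029056 [0.4218 0.0803 0.1901]
-0.18686133677634442 -8.750808683266553e-05 0.05265637160725978 0.19413874588212485 0.6586713443908543
```

View pics/g1.png

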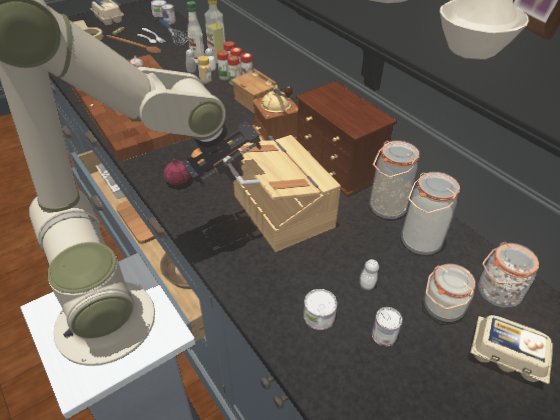

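```bash
python3 - <<'E'
from h import *
w=grab("wrist","g2");s=manip.read_state();print(s["grip_width"])
print(proj(w,s["ee_pos"]),proj(w,s["ee_pos"]-.0187*s["ee_rot"][:,2]))
E
```

```text
0.009275558443066703
[273.3893 262.05  ] [272.9921 279.8768]
```

View pics/g2.png

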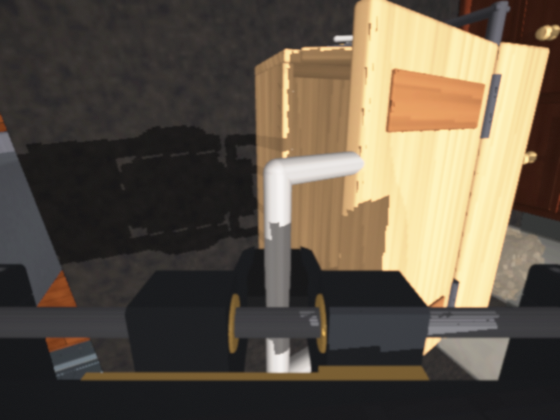

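>>> apply_moves(
  moves=[
    [0, 0, 0, 0, 7, -8, -1],
    [0, 0, 0, 0, 13, -15, -1],
    [0, 0, 0, 0, 26.5, -29, -1],
    [0, 0, 0, 0, 41.5, -42, -1],
    [0, 0, 0, 0, 57.5, -53, -1],
    [0, 0, 0, 0, 74.5, -62.5, -1],
    [0, 0, 0, 0, 92.5, -70, -1],
    [0, 0, 0, 0, 111, -76, -1],
    [0, 0, 0, 0, 129, -80, -1],
    [0, 0, 0, 0, 129, -80, -1],
  ],
)

```text
clock: 4.83
ee_pos: [0.5147, 0.0697, 0.3057]
ee_rot: [[0.113, 0.935, 0.336], [0.994, -0.106, -0.038], [0.001, 0.338, -0.941]]
wrist_force: [-0.7, 0.6, -2.2]
grip_width: 0.0102
```

```bash
cat >> h.py <<'E'
def dstat():
    s=manip.read_state();g=s["ee_pos"]-.0187*s["ee_rot"][:,2];H=Lp(.0375,0,.155);v=g-H
    f=np.arctan2(v[2],-v@XL);t=XL*np.sin(f)+ZL*np.cos(f);r=XL*np.cos(f)-ZL*np.sin(f)
    F=s["wrist_force"]
    print("clk",round(s["clock"],2),"R",np.hypot(v@XL,v[2]).round(4),"dy",(v@YL).round(4),"th",(f+.384).round(3),"Ftan",(F@t).round(1),"Finward",(F@r).round(1),"F",F,"grip",s["grip_width"])
E
python3 - <<'E'
from h import *
dstat()
E
```

```text
clk 4.83 R 0.1924 dy -0.0003 th 1.449 Ftan -1.8 Finward 1.5 F [-0.7386  0.572  -2.1989] grip 0.01018088267876022
```

>>> apply_moves(
  moves=[
    [0, 0, 0, 0, 8, -1, -1],
    [0, 0, 0, 0, 16, -1.7, -1],
    [0, 0, 0, 0, 21.4, -2, -1],
    [0, 0, 0, 0, 23.5, -2, -1],
    [0, 0, 0, 0, 23.5, -2, -1],
  ],
)

```text
clock: 5.25
ee_pos: [0.5349, 0.0675, 0.3154]
ee_rot: [[0.112, 0.935, 0.336], [0.994, -0.106, -0.038], [0.0, 0.339, -0.941]]
wrist_force: [3.1, -0.1, -11.7]
grip_width: 0.0096
```

```bash
python3 -c "
from h import *
dstat()"
```

```text
clk 5.25 R 0.1923 dy -0.0003 th 1.566 Ftan -1.5 Finward 12.0 F [  3.1245  -0.1015 -11.6638] grip 0.009627898894527868
```

>>> apply_moves(
  moves=[
    [0, 0, 0, 0, 2.5, 1.5, -1],
    [0, 0, 0, 0, 5, 2.5, -1],
    [0, 0, 0, 0, 5, 2.5, -1],
  ],
)

```text
clock: 5.5
ee_pos: [0.541, 0.0668, 0.3172]
ee_rot: [[0.112, 0.933, 0.342], [0.994, -0.106, -0.039], [0.0, 0.344, -0.939]]
wrist_force: [-1.1, -0.6, 3.4]
grip_width: 0.0098
```

```bash
python3 -c "
from h import *
dstat()"
```

```text
clk 5.5 R 0.1918 dy -0.0003 th 1.599 Ftan 0.3 Finward -3.6 F [-1.0672 -0.5567  3.4243] grip 0.009790896348653584
```

>>> apply_moves(
  moves=[
    [0, 0, 0, 0, 2.5, 0, -1],
    [0, 0, 0, 0, 5, 0, -1],
    [0, 0, 0, 0, 5, 0, -1],
  ],
)

```text
clock: 5.75
ee_pos: [0.544, 0.0665, 0.3181]
ee_rot: [[0.112, 0.935, 0.337], [0.994, -0.105, -0.038], [-0.0, 0.339, -0.941]]
wrist_force: [-11.9, -0.6, 6.1]
grip_width: 0.0099
```

```bash
python3 -c "
from h import *
dstat()"
```

```text
clk 5.75 R 0.1916 dy -0.0002 th 1.616 Ftan -9.0 Finward -9.7 F [-11.8898  -0.556    6.1295] grip 0.009872588521550795
```

>>> apply_moves(
  moves=[
    [0, 0, 0, 0, 1.3, -1.5, -1],
    [0, 0, 0, 0, 1.3, -1.5, -1],
    [0, 0, 0, 0, 1.3, -1.5, -1],
  ],
)

```text
clock: 6.0
ee_pos: [0.544, 0.0665, 0.3182]
ee_rot: [[0.112, 0.936, 0.333], [0.994, -0.106, -0.038], [-0.0, 0.335, -0.942]]
wrist_force: [-10.4, -0.8, -1.0]
grip_width: 0.0098
```

```bash
python3 -c "
from h import *
dstat()"
```

```text
clk 6.0 R 0.1917 dy -0.0002 th 1.616 Ftan -10.0 Finward -2.5 F [-10.4051  -0.7641  -0.9569] grip 0.009823209553659413
```

>>> apply_moves(
  moves=[
    [0, 0, 0, 0, -4, 0, -1],
    [0, 0, 0, 0, -9, 0, -1],
    [0, 0, 0, 0, -14, 0.5, -1],
    [0, 0, 0, 0, -19, 0.8, -1],
    [0, 0, 0, 0, -24, 1.2, -1],
    [0, 0, 0, 0, -29, 1.8, -1],
    [0, 0, 0, 0, -33, 2.2, -1],
    [0, 0, 0, 0, -33, 2.2, -1],
  ],
)

```text
clock: 6.67
ee_pos: [0.5148, 0.0697, 0.3049]
ee_rot: [[0.112, 0.935, 0.336], [0.994, -0.106, -0.038], [-0.0, 0.338, -0.941]]
wrist_force: [5.5, -1.5, -9.2]
grip_width: 0.0096
```

```bash
python3 -c "
from h import *
dstat()"
```

```text
clk 6.67 R 0.1917 dy -0.0003 th 1.447 Ftan 0.5 Finward 10.7 F [ 5.5114 -1.4575 -9.1596] grip 0.009601315470687202
```

>>> apply_moves(
  moves=[
    [0, 0, 0, 0, -2, 2, -1],
    [0, 0, 0, 0, -4, 2.4, -1],
    [0, 0, 0, 0, -4, 2.4, -1],
  ],
)

```text
clock: 6.92
ee_pos: [0.5125, 0.07, 0.3033]
ee_rot: [[0.112, 0.934, 0.34], [0.994, -0.105, -0.038], [-0.0, 0.342, -0.94]]
wrist_force: [-3.8, -1.0, 4.7]
grip_width: 0.0094
```

```bash
python3 -c "
from h import *
dstat()"
```

```text
clk 6.92 R 0.1914 dy -0.0002 th 1.433 Ftan -0.8 Finward -5.9 F [-3.7658 -1.028   4.7329] grip 0.00937216824800698
```

>>> apply_moves(
  moves=[
    [0, 0, 0, 0, -2, -0.7, -1],
    [0, 0, 0, 0, -4, -0.5, -1],
    [0, 0, 0, 0, -4, -0.5, -1],
  ],
)

```text
clock: 7.17
ee_pos: [0.5084, 0.0705, 0.3009]
ee_rot: [[0.112, 0.935, 0.337], [0.994, -0.106, -0.038], [0.0, 0.339, -0.941]]
wrist_force: [-0.1, -2.1, -3.1]
grip_width: 0.0092
```

```bash
python3 -c "
from h import *
dstat()"
```

```text
clk 7.17 R 0.1914 dy -0.0002 th 1.408 Ftan -1.5 Finward 2.7 F [-0.0745 -2.0931 -3.0566] grip 0.009197507796817554
```

>>> apply_moves(
  moves=[
    [0, 0, 0, 0, -2, 0, -1],
    [0, 0, 0, 0, -4, 0.5, -1],
    [0, 0, 0, 0, -4, 0.5, -1],
  ],
)

```text
clock: 7.42
ee_pos: [0.5053, 0.0708, 0.2991]
ee_rot: [[0.112, 0.934, 0.338], [0.994, -0.106, -0.038], [0.0, 0.34, -0.94]]
wrist_force: [6.0, -1.9, -6.6]
grip_width: 0.0096
```

```bash
python3 -c "
from h import *
dstat()"
```

```text
clk 7.42 R 0.1915 dy -0.0002 th 1.389 Ftan 1.7 Finward 8.9 F [ 6.0225 -1.8544 -6.6039] grip 0.009560623060431789
```

>>> apply_moves(
  moves=[
    [0, 0, 0, 0, -2, 2, -1],
    [0, 0, 0, 0, -2.5, 2, -1],
    [0, 0, 0, 0, -2.5, 2, -1],
  ],
)

```text
clock: 7.67
ee_pos: [0.5044, 0.0709, 0.2981]
ee_rot: [[0.112, 0.933, 0.342], [0.994, -0.106, -0.039], [0.0, 0.344, -0.939]]
wrist_force: [3.9, -2.5, 6.1]
grip_width: 0.0095
```

```bash
python3 -c "
from h import *
dstat()"
```

```text
clk 7.67 R 0.1912 dy -0.0003 th 1.382 Ftan 6.8 Finward -2.8 F [ 3.9379 -2.457   6.0539] grip 0.009506198287086117
```

>>> apply_moves(
  moves=[
    [0, 0, 0, 0, 1.5, -0.5, -1],
    [0, 0, 0, 0, 1.5, -0.5, -0.4],
    [0, 0, 0, 0, 1.5, -0.5, -0.4],
    [0, 0, 0, 0, 1.5, -0.5, -0.4],
  ],
)

```text
clock: 8.0
ee_pos: [0.5041, 0.0712, 0.2969]
ee_rot: [[0.112, 0.935, 0.336], [0.994, -0.106, -0.037], [0.0, 0.338, -0.941]]
wrist_force: [0.3, 0.4, 0.4]
grip_width: 0.026
```

```bash
python3 -c "
from h import *
dstat()
w=grab('wrist','i1')"
```

```text
clk 8.0 R 0.1904 dy -0.0 th 1.378 Ftan 0.5 Finward -0.2 F [0.3034 0.3998 0.4366] grip 0.025956646245914882
```

View pics/i1.png

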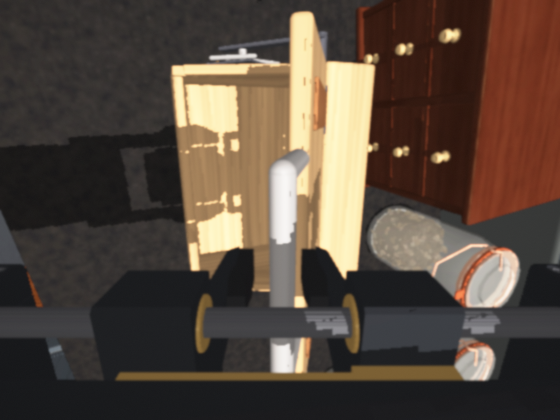

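```bash
cat >> h.py <<'E'
def toolh(a,yaw,sgn=1): # jaw horizontal
    R=tool(a,yaw);return R@Rn.from_euler('z',90*sgn,degrees=True).as_matrix()
TIN=np.array([.511,-.4078,0])
E
python3 - <<'E'
from h import *
from kin import *
q0=manip.read_state()["qpos"];print(q0)
for sg in (1,-1):
  for yaw in (-30,-45,-60):
    R=toolh(62,np.radians(yaw),sg);q=q0+np.r_[-40,0,0,0,0,90*sg]
    for off in (.12,0):
        q,e=ik(tcp(TIN+[0,0,.060]-off*R[:,2],R),R,q);print("pick",sg,yaw,off,q.round(1),round(e,4))
  R=toolh(62,PSI,sg);q=q0+np.r_[0,0,0,0,0,90*sg]
  for up in (.25,.12,0.0):
    for dx in (-.045,-.03):
      q,e=ik(tcp(Lp(dx,0,.068+up),R),R,q);print("place",sg,up,dx,q.round(1),round(e,4))
E
```

```text
[-5.0919  7.4681 87.04   -0.4778 65.7328  1.4721]
pick 1 -30 0.12 [-55.3  23.4  94.1  18.8  38.4  52.4] 0.0
pick 1 -30 0 [-52.7  36.6  91.3  22.8  27.8  49.3] 0.0
pick 1 -45 0.12 [-50.3  23.3  94.2   4.4  34.7  81.7] 0.0
pick 1 -45 0 [-49.7  36.6  91.4   5.4  24.2  80.8] 0.0
pick 1 -60 0.12 [-45.2  24.4  92.1 -11.5  36.8 112.4] 0.0
pick 1 -60 0 [-46.7  37.1  90.1 -14.2  26.1 114.5] 0.0
place 1 0.25 -0.045 [-5.1  7.  89.4 -0.8 55.7 91.6] 0.0
place 1 0.25 -0.03 [-5.1  8.5 87.5 -0.7 56.  91.6] 0.0
place 1 0.12 -0.045 [ -5.1  15.3 102.8  -1.1  33.9  92.1] 0.0
place 1 0.12 -0.03 [ -5.1  16.6 100.8  -1.1  34.6  92. ] 0.0
place 1 0.0 -0.045 [ -5.1  27.8 111.3  -2.8  12.9  94. ] 0.0
place 1 0.0 -0.03 [ -5.1  28.7 109.1  -2.5  14.2  93.6] 0.0
pick -1 -30 0.12 [ -55.3   23.4   94.1   18.8   38.4 -127.6] 0.0
pick -1 -30 0 [ -52.7   36.6   91.3   22.8   27.8 -130.7] 0.0
pick -1 -45 0.12 [-50.3  23.3  94.2   4.4  34.7 -98.3] 0.0
pick -1 -45 0 [-49.7  36.6  91.4   5.4  24.2 -99.2] 0.0
pick -1 -60 0.12 [-45.2  24.4  92.1 -11.5  36.8 -67.6] 0.0
pick -1 -60 0 [-46.7  37.1  90.1 -14.2  26.1 -65.5] 0.0
place -1 0.25 -0.045 [ -5.1   7.   89.4  -0.8  55.7 -88.4] 0.0
place -1 0.25 -0.03 [ -5.1   8.5  87.5  -0.7  56.  -88.4] 0.0
place -1 0.12 -0.045 [ -5.1  15.3 102.8  -1.1  33.9 -87.9] 0.0
place -1 0.12 -0.03 [ -5.1  16.6 100.8  -1.1  34.6 -88. ] 0.0
place -1 0.0 -0.045 [ -5.1  27.8 111.3  -2.8  12.9 -86. ] 0.0
place -1 0.0 -0.03 [ -5.1  28.7 109.1  -2.5  14.2 -86.4] 0.0
```

>>> apply_moves(
  moves=[
    [0, 0, 0, 0, 0, -15, -0.3],
    [0, 0, 0, 0, 0, -45, -0.3],
    [0, 0, 0, 0, 0, -75, -0.3],
    [0, 0, 0, 0, -40, -95, -0.3],
    [0, 0, 0, 0, -40, -95, -0.3],
  ],
)

```text
clock: 8.47
ee_pos: [0.4317, 0.0796, 0.3755]
ee_rot: [[0.111, 0.934, 0.341], [0.994, -0.105, -0.038], [0.001, 0.343, -0.939]]
wrist_force: [0.7, 0.0, 0.1]
grip_width: 0.0306
```

```bash
python3 - <<'E'
from h import *
from kin import *
s=manip.read_state();print(s["ee_pos"],s["wrist_force"])
a=grab("scene","j1")
R=toolh(63,np.radians(-45))
for off in (.12,0):
    p=tcp(TIN+[0,0,.060]-off*R[:,2],R);print(p,delta(p,R))
E
```

```text
[0.4317 0.0796 0.3755] [0.7147 0.0032 0.1269]
[ 0.4785 -0.3753  0.1503] [ -19.    -7.4  124.6 -446.8   13.5  243.5]
[ 0.517  -0.4138  0.0433] [ -19.    -7.4  124.6 -480.9   17.   358.5]
```

View pics/j1.png

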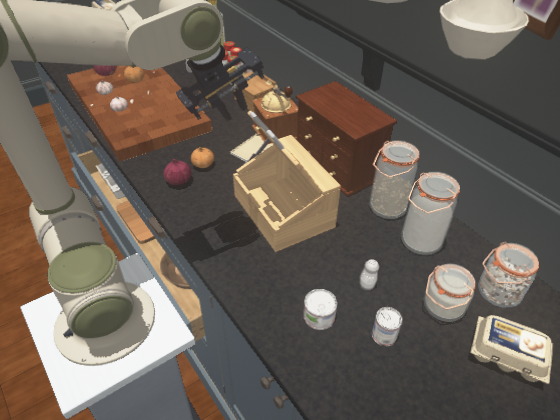

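```bash
python3 - <<'E'
from h import *
R=toolh(63,np.radians(-45),-1)
for off,up in ((.12,.1),(.12,0),):
    p=tcp(TIN+[0,0,.060+up]-off*R[:,2],R);print(p,delta(p,R))
E
```

```text
[ 0.4785 -0.3753  0.2503] [   6.3  -16.   -53.9 -446.8   47.7  149.5]
[ 0.4785 -0.3753  0.1503] [   6.3  -16.   -53.9 -446.8   13.5  243.5]
```

>>> apply_moves(
  moves=[
    [0.8, -2, -6.5, -41, 4, 10, 0.7],
    [1.6, -4, -13, -82, 8, 20, 0.7],
    [2.4, -6, -19.5, -123, 12, 30, 0.7],
    [3.2, -8, -26, -164, 16, 40, 0.7],
    [4, -10, -32.5, -205, 20, 55, 0.7],
    [4.7, -12, -39, -246, 26, 70, 0.7],
    [5.4, -14, -46, -287, 32, 85, 0.7],
    [6.3, -16, -54, -328, 38, 100, 0.7],
    [6.3, -16, -54, -368, 42, 115, 0.7],
    [6.3, -16, -54, -407, 46, 130, 0.7],
  ],
)

```text
clock: 9.35
ee_pos: [0.4738, -0.3154, 0.2718]
ee_rot: [[-0.633, 0.706, 0.317], [0.629, 0.708, -0.32], [-0.451, -0.003, -0.893]]
wrist_force: [1.0, 1.0, 0.5]
grip_width: 0.0749
```

>>> apply_moves(
  moves=[
    [0, 0, 0, 0, 0, 0, 0.7],
    [0, 0, 0, 0, 0, 0, 0.7],
  ],
)

```text
clock: 9.52
ee_pos: [0.4735, -0.3152, 0.2712]
ee_rot: [[-0.631, 0.709, 0.315], [0.633, 0.705, -0.319], [-0.448, -0.002, -0.894]]
wrist_force: [-0.9, 0.9, -0.9]
grip_width: 0.0748
```

```bash
python3 - <<'E'
from h import *
s=manip.read_state();print(s["ee_pos"],s["wrist_force"],s["qpos"],s["grip_width"])
R=toolh(63,np.radians(-45),-1)
for off,up in ((.12,.0),(0,0),):
    p=tcp(TIN+[0,0,.060+up]-off*R[:,2],R);print(p,delta(p,R))
w=grab("wrist","k1"); print(proj(w,TIN+[0,0,.072]))
E
```

```text
[ 0.4735 -0.3152  0.2712] [-0.8899  0.9185 -0.8646] [-45.6098  12.4295  87.1457   0.1126  53.7904 -90.5135] 0.07476513009724826
[ 0.4785 -0.3753  0.1503] [ -0.2  -0.4  -0.1  13.  -38.6 128.8]
[ 0.517  -0.4138  0.0433] [ -0.2  -0.4  -0.1  12.3 -38.2 248.8]
[246.2587 175.0403]
```

View pics/k1.png

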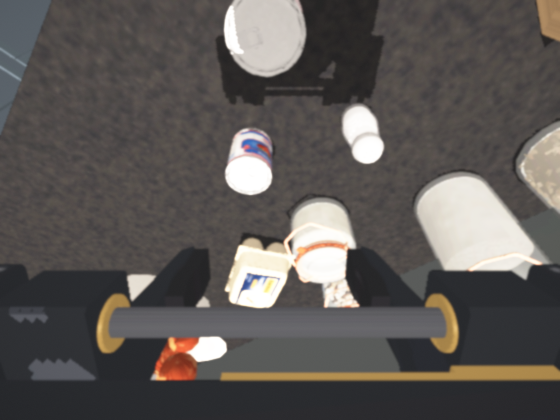

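>>> apply_moves(
  moves=[
    [0, -0.4, 0, 4, -13, 40, 0.7],
    [0, -0.4, 0, 9, -26, 80, 0.7],
    [0, -0.4, 0, 13, -37, 115, 0.7],
    [0, -0.4, 0, 13, -37, 128, 0.7],
    [0, -0.4, 0, 13, -37, 128, 0.7],
  ],
)

```text
clock: 9.98
ee_pos: [0.4804, -0.3717, 0.1513]
ee_rot: [[-0.631, 0.707, 0.32], [0.629, 0.707, -0.322], [-0.454, -0.002, -0.891]]
wrist_force: [0.2, 0.5, -0.3]
grip_width: 0.0751
```

```bash
python3 - <<'E'
from h import *
s=manip.read_state();print(s["ee_pos"],s["wrist_force"])
R=toolh(63,np.radians(-45),-1)
p=tcp(TIN+[0,0,.060],R);print(p,delta(p,R))
w=grab("wrist","k2"); print(proj(w,TIN+[0,0,.072]))
hsv=cv2.cvtColor(w["img"],cv2.COLOR_BGR2GRAY)
E
```

```text
[ 0.4804 -0.3717  0.1513] [ 0.1752  0.4957 -0.3279]
[ 0.517  -0.4138  0.0433] [ -0.1   0.    0.   -0.6  -3.7 121.5]
[272.2587 217.5656]
```

View pics/k2.png

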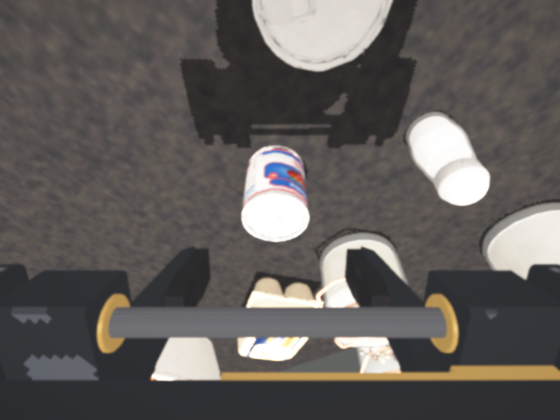

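>>> apply_moves(
  moves=[
    [0, 0, 0, 1, -1, 35, 0.7],
    [0, 0, 0, 1, -1, 70, 0.7],
    [0, 0, 0, 1, -1, 100, 0.7],
    [0, 0, 0, 1, -1, 121, 0.7],
    [0, 0, 0, 1, -1, 121, 0.7],
    [0, 0, 0, 1, -1, 121, 0.7],
  ],
)

```text
clock: 10.53
ee_pos: [0.519, -0.4116, 0.0477]
ee_rot: [[-0.629, 0.706, 0.324], [0.626, 0.708, -0.326], [-0.46, -0.002, -0.888]]
wrist_force: [0.5, -0.4, -0.4]
grip_width: 0.0749
```

```bash
python3 - <<'E'
from h import *
s=manip.read_state();print(s["ee_pos"],s["wrist_force"],s["ee_pos"]-.0187*s["ee_rot"][:,2])
w=grab("wrist","k3");a=grab("scene");crop(a,300,440,230,350,5,"k4")
E
```

```text
[ 0.519  -0.4116  0.0477] [ 0.4794 -0.4137 -0.3795] [ 0.5129 -0.4055  0.0643]
```

View pics/k3.png

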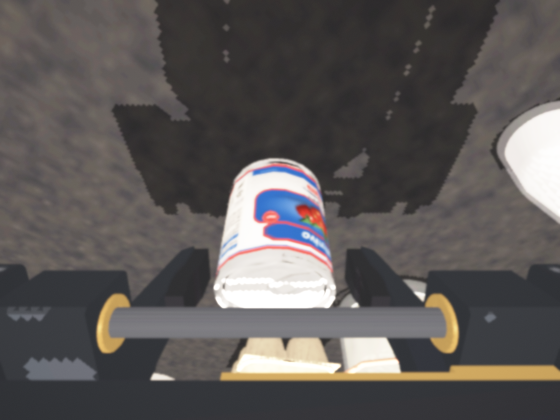

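View pics/k4.png

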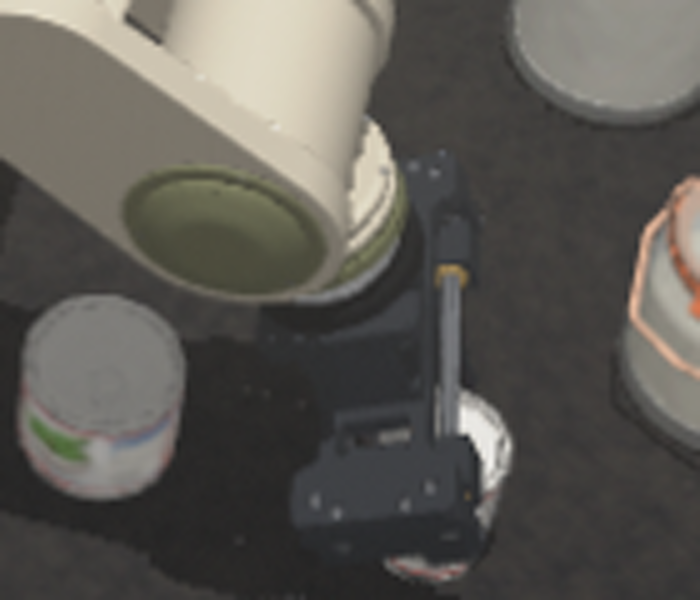

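>>> apply_moves(
  moves=[
    [0, 0, 0, 0, -0.5, 2.5, 0.7],
    [0, 0, 0, 0, -0.5, 2.5, 0.7],
    [0, 0, 0, 0, -0.5, 2.5, 0],
    [0, 0, 0, 0, -0.5, 2.5, 0],
    [0, 0, 0, 0, -0.5, 2.5, 0],
    [0, 0, 0, 0, -0.5, 2.5, 0],
  ],
  squeeze=25,
)

```text
clock: 11.13
ee_pos: [0.5184, -0.4133, 0.0438]
ee_rot: [[-0.629, 0.707, 0.323], [0.628, 0.707, -0.326], [-0.459, -0.002, -0.889]]
wrist_force: [-1.4, 1.6, 3.1]
grip_width: 0.0567
```

```bash
python3 - <<'E'
from h import *
s=manip.read_state();print(s["ee_pos"],s["wrist_force"],s["ee_pos"]-.0187*s["ee_rot"][:,2],s["grip_width"],s["ee_rot"][:,2])
R=toolh(63,PSI,-1)
for up,dx in ((.14,-.12),(.14,-.055),(.085,-.053),(0.002,-.047)):
    p=tcp(Lp(dx,0,.070+up),R);print(p,delta(p,R))
E
```

```text
[ 0.5184 -0.4133  0.0438] [-1.4033  1.5604  3.1198] [ 0.5124 -0.4072  0.0604] 0.056657055698302934 [ 0.3229 -0.3259 -0.8885]
[0.453  0.0769 0.1933] [ -17.7    0.3  -34.3  280.3  300.  -313.8]
[0.5176 0.0697 0.1933] [ -17.7    0.3  -34.3  235.1  340.5 -290.6]
[0.5196 0.0695 0.1383] [ -17.7    0.3  -34.3  258.9  341.9 -241. ]
[0.5255 0.0688 0.0553] [ -17.7    0.3  -34.3  292.8  345.8 -165.1]
```

```bash
python3 - <<'E'
from h import *
from kin import *
s=manip.read_state();q=s["qpos"]
R=toolh(63,PSI,-1);q=np.array([-5,15,103,-1,34,-88.])
for x,z in ((-.16,.20),(-.14,.17),(-.12,.157),(-.053,.157),(-.05,.11),(-.047,.0684)):
    p=tcp(Lp(x,0,z),R);q,e=ik(p,R,q);print(x,z,q.round(1),round(e,4))
    p2,R2=fk(q)
    # body-bar clearance in locker xz
    d=R[:,2];g=p-.0187*d;b=Lp(.0375,0,.155)+.195*(-XL*np.cos(1.0)+ZL*np.sin(1.0))
    v=b-g;al=-(v@d);n=XL*np.sin(np.radians(63))+ZL*np.cos(np.radians(63));print("   bar: along",al.round(3),"perp",(v@n).round(3))
E
```

```text
-0.16 0.2 [ -4.5   3.7 115.2  -1.5  34.1 -87.1] 0.0
   bar: along 0.064 perp 0.136
-0.14 0.17 [ -4.7   8.8 116.   -1.7  28.2 -87. ] 0.0
   bar: along 0.1 perp 0.132
-0.12 0.157 [ -4.8  12.  114.7  -1.7  26.3 -87. ] 0.0
   bar: along 0.121 perp 0.12
-0.053 0.157 [ -5.   17.5 105.9  -1.3  29.6 -87.7] 0.0
   bar: along 0.151 perp 0.06
-0.05 0.11 [ -5.   22.6 108.9  -1.7  21.5 -87.2] 0.0
   bar: along 0.194 perp 0.079
-0.047 0.0684 [ -5.1  27.7 111.   -2.5  14.4 -86.4] 0.0
   bar: along 0.233 perp 0.095
```

```bash
python3 - <<'E'
from h import *
s=manip.read_state();R0=s["ee_rot"]
for g,yaw in (([.5124,-.4072,.14],-45),([.50,-.39,.20],-45),([.46,-.30,.205],-32),([.42,-.20,.205],-20),(Lp(-.16,-.1,.2),-8),(Lp(-.16,0,.20),-6.4)):
    R=toolh(63,np.radians(yaw),-1);p=tcp(np.array(g),R);print(p,delta(p,R))
E
```

```text
[ 0.5184 -0.4132  0.1233] [ -0.1   0.3   0.1 -36.4  -0.1 -70.7]
[ 0.506  -0.396   0.1833] [  -0.1    0.3    0.1  -45.3    3.1 -133.6]
[ 0.4672 -0.3045  0.1883] [  -6.1    0.3  -11.5   34.2   40.4 -180.4]
[ 0.428  -0.2029  0.1883] [ -11.5    0.3  -22.2  122.7   84.4 -226.2]
[ 0.4021 -0.0182  0.1833] [ -17.     0.3  -32.9  257.2  196.7 -290.3]
[0.4132 0.0814 0.1833] [ -17.7    0.3  -34.3  312.7  275.  -319.2]
```

>>> apply_moves(
  moves=[
    [0, 0, 0, -10, 0, -20, 0],
    [0, 0, 0, -25, 0, -50, 0],
    [0, 0, 0, -40, 1, -85, 0],
    [0, 0, 0, -45, 3, -120, 0],
    [0, 0, 0, -40, 6, -140, 0],
    [-2, 0, -4, -10, 20, -155, 0],
    [-6, 0, -11.5, 20, 34, -172, 0],
    [-8, 0, -15, 52, 50, -190, 0],
    [-10, 0, -19, 84, 66, -207, 0],
    [-11.5, 0, -22.2, 115, 81, -222, 0],
  ],
)

```text
clock: 11.97
ee_pos: [0.4304, -0.2097, 0.1876]
ee_rot: [[-0.837, 0.339, 0.43], [0.301, 0.941, -0.156], [-0.457, -0.001, -0.889]]
wrist_force: [1.0, -0.0, -2.2]
grip_width: 0.0569
```

```bash
python3 - <<'E'
from h import *
s=manip.read_state();R0=s["ee_rot"];print(s["ee_pos"],s["wrist_force"],s["grip_width"],s["qvel"].round(0))
for g,yaw in ((Lp(-.16,-.1,.2),-8),(Lp(-.16,0,.20),-6.4)):
    R=toolh(63,np.radians(yaw),-1);p=tcp(np.array(g),R);print(p,delta(p,R))
w=grab("wrist","l1")
E
```

```text
[ 0.4304 -0.2097  0.1876] [ 1.0207 -0.0114 -2.2321] 0.05687567191238687 [ 15. -32.  45.  17.  -6. -39.]
[ 0.4021 -0.0182  0.1833] [ -5.4   0.2 -10.5  83.3 170.5 -38.2]
[0.4132 0.0814 0.1833] [ -6.2   0.2 -11.9 103.9 268.  -48.9]
```

View pics/l1.png

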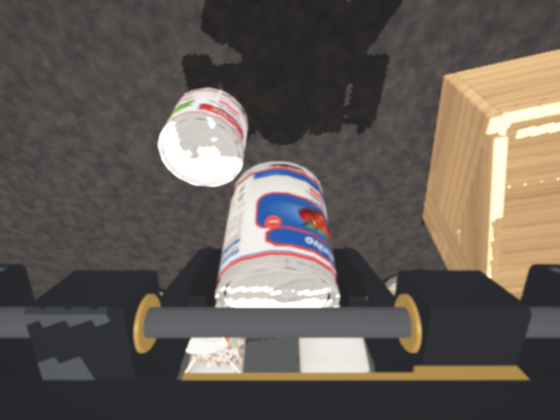

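>>> apply_moves(
  moves=[
    [-1.5, 0, -3, 20, 35, -9, 0],
    [-3, 0, -6, 40, 70, -18, 0],
    [-4, 0, -8, 60, 105, -27, 0],
    [-5, 0, -10, 76, 140, -34, 0],
    [-5.5, 0, -11, 85, 175, -39, 0],
    [-6, 0, -11.5, 92, 210, -43, 0],
    [-6.2, 0, -11.9, 99, 245, -47, 0],
    [-6.2, 0, -11.9, 103, 266, -49, 0],
    [-6.2, 0, -11.9, 103, 266, -49, 0],
    [-6.2, 0, -11.9, 103, 266, -49, 0],
  ],
)

```text
clock: 12.85
ee_pos: [0.4154, 0.0784, 0.1836]
ee_rot: [[-0.884, 0.112, 0.454], [0.099, 0.994, -0.051], [-0.457, -0.0, -0.89]]
wrist_force: [-0.2, -0.4, -1.5]
grip_width: 0.0566
```

```bash
python3 - <<'E'
from h import *
s=manip.read_state();R0=s["ee_rot"];print(s["ee_pos"],s["wrist_force"],s["grip_width"],s["qvel"].round(0))
g=s["ee_pos"]-.0187*R0[:,2]-O;print(g@XL,g@YL,g[2])
R=toolh(63,PSI,-1)
for g in ((-.16,.20),(-.14,.17),(-.12,.157),(-.053,.157),(-.05,.11),(-.047,.0704)):
    p=tcp(Lp(g[0],0,g[1]),R);print(g,p,delta(p,R))
w=grab("wrist","m1");a=grab("scene","m2")
E
```

```text
[0.4154 0.0784 0.1836] [-0.1787 -0.4356 -1.4807] 0.056600707986400614 [-3. -0.  0.  1.  0. -2.]
-0.15758087256943623 -0.0026903220895889255 0.20027861270016462
(-0.16, 0.2) [0.4132 0.0814 0.1833] [-0.   0.2  0.   2.3  2.7 -0.9]
(-0.14, 0.17) [0.4331 0.0792 0.1533] [-0.   0.2  0.  -1.8  2.7 35. ]
(-0.12, 0.157) [0.453  0.0769 0.1403] [ -0.    0.2   0.  -13.6   2.7  55.7]
(-0.053, 0.157) [0.5196 0.0695 0.1403] [ -0.    0.2   0.  -73.2   2.7  86.3]
(-0.05, 0.11) [0.5225 0.0691 0.0933] [ -0.    0.2   0.  -54.4   2.8 129.4]
(-0.047, 0.0704) [0.5255 0.0688 0.0537] [ -0.    0.2   0.  -39.    2.8 166. ]
```

View pics/m1.png

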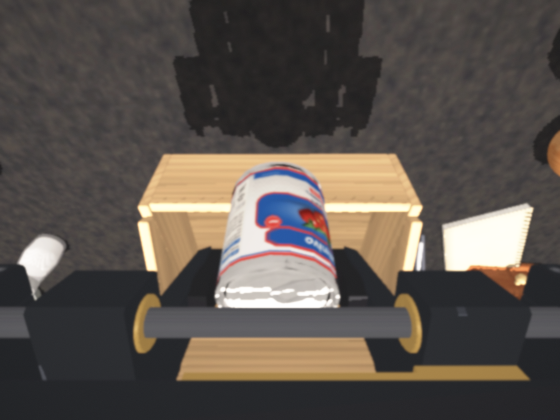

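View pics/m2.png

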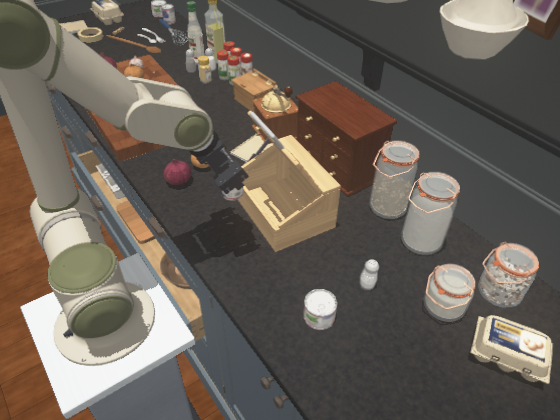

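```bash
python3 - <<'E'
from h import *
w=grab("wrist")
for x,y in ((-.0975,-.13),(-.0875,-.12),(-.0975,.13),(-.0875,.12)): print(x,y,proj(w,Lp(x,y,.083)))
crop(w,130,430,140,240,2.6,"m3")
E
```

```text
-0.0975 -0.13 [141.0559 203.9695]
-0.0875 -0.12 [155.1558 211.7046]
-0.0975 0.13 [425.4786 203.5158]
-0.0875 0.12 [411.0625 211.3217]
```

View pics/m3.png

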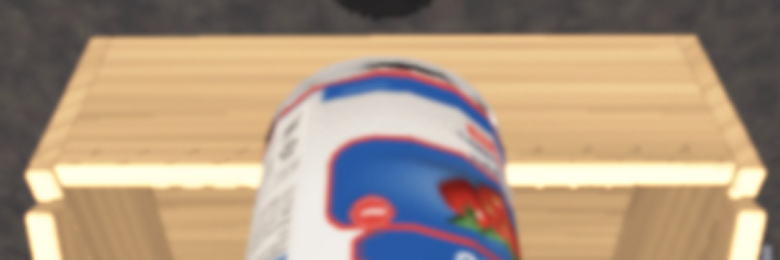

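>>> apply_moves(
  moves=[
    [0, 0, 0, -2, 2.7, 20, 0],
    [0, 0, 0, -6, 2.7, 42, 0],
    [0, 0, 0, -20, 2.7, 59, 0],
    [0, 0, 0, -40, 2.7, 69, 0],
    [0, 0, 0, -60, 2.7, 79, 0],
    [0, 0, 0, -73, 2.7, 86, 0],
    [0, 0, 0, -73, 2.7, 86, 0],
    [0, 0, 0, -73, 2.7, 86, 0],
  ],
)

```text
clock: 13.67
ee_pos: [0.5194, 0.0668, 0.1404]
ee_rot: [[-0.884, 0.117, 0.453], [0.104, 0.993, -0.054], [-0.457, -0.0, -0.89]]
wrist_force: [-0.9, 0.2, -2.1]
grip_width: 0.0568
```

```bash
python3 - <<'E'
from h import *
s=manip.read_state();R0=s["ee_rot"];print(s["ee_pos"],s["wrist_force"],s["grip_width"],s["qvel"].round(0))
g=s["ee_pos"]-.0187*R0[:,2]-O;print(g@XL,g@YL,g[2])
R=toolh(63,PSI,-1)
for g in ((-.053,.157),(-.05,.11),(-.047,.0734)):
    p=tcp(Lp(g[0],0,g[1]),R);print(g,p,delta(p,R))
a=grab("scene","n1")
crop(a,170,340,90,240,4,"n2")
E
```

```text
[0.5194 0.0668 0.1404] [-0.8546  0.1507 -2.1399] 0.05682121634453028 [ 1. -1.  2. -0.  0.  0.]
-0.05294204375008413 -0.0026182428691989067 0.15701940124617142
(-0.053, 0.157) [0.5196 0.0695 0.1403] [-0.2  0.2 -0.3  0.1  2.7 -0. ]
(-0.05, 0.11) [0.5225 0.0691 0.0933] [-0.2  0.2 -0.3 18.9  2.7 43.2]
(-0.047, 0.0734) [0.5255 0.0688 0.0567] [-0.2  0.2 -0.3 33.   2.7 77.1]
```

View pics/n2.png

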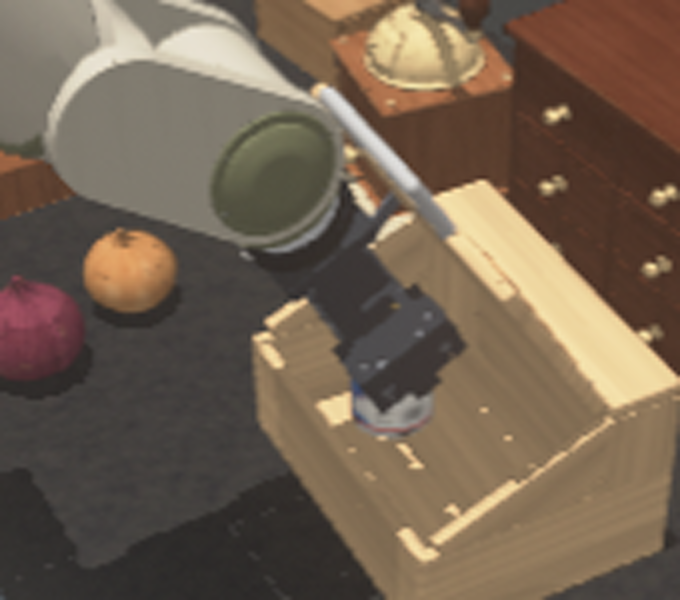

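>>> apply_moves(
  moves=[
    [0, 0, 0, 6, 1, 14, 0],
    [0, 0, 0, 13, 2, 29, 0],
    [0, 0, 0, 19, 2, 43, 0],
    [0, 0, 0, 25, 2, 58, 0],
    [0, 0, 0, 30, 2, 70, 0],
    [0, 0, 0, 33, 2, 77, 0],
    [0, 0, 0, 33, 2, 77, 0],
    [0, 0, 0, 33, 2, 77, 0],
  ],
)

```text
clock: 14.38
ee_pos: [0.5252, 0.0693, 0.0575]
ee_rot: [[-0.883, 0.115, 0.454], [0.102, 0.993, -0.053], [-0.457, -0.0, -0.889]]
wrist_force: [-0.0, -0.8, -1.7]
grip_width: 0.0565
```

```bash
cat > st.py <<'E'
from h import *
s=manip.read_state();R0=s["ee_rot"];print(s["clock"],s["ee_pos"],s["wrist_force"],s["torque"],s["grip_width"],s["qpos"].round(1),s["qvel"].round(0))
g=s["ee_pos"]-.0187*R0[:,2]-O;print(g@XL,g@YL,g[2])
print("up1mm in tool",R0.T@ZL)
E
python3 st.py
```

```text
14.3833 [0.5252 0.0693 0.0575] [-0.0345 -0.7917 -1.7011] [ 0.111   0.2173 -0.018 ] 0.05648046804042258 [ -4.9  27.  110.8  -3.   15.1 -85.6] [ 0. -1. -1.  0.  0.  0.]
-0.04746883492084179 0.00047510766380845455 0.07412291667179616
up1mm in tool [-0.4572 -0.0003 -0.8894]
```

>>> apply_moves(
  moves=[
    [0, 0, 0, 1, 0, 2, 0],
    [0, 0, 0, 2, 0, 4, 0],
    [0, 0, 0, 2.3, 0, 4.5, 0],
    [0, 0, 0, 2.3, 0, 4.5, 0],
  ],
)

```text
clock: 14.72
ee_pos: [0.5256, 0.0694, 0.0524]
ee_rot: [[-0.883, 0.115, 0.455], [0.102, 0.993, -0.053], [-0.458, -0.0, -0.889]]
wrist_force: [-0.7, -0.3, -1.6]
grip_width: 0.0568
```

```bash
python3 st.py
```

```text
14.7167 [0.5256 0.0694 0.0524] [-0.6967 -0.2662 -1.5821] [ 0.0705  0.2362 -0.0256] 0.05677749493286158 [ -4.9  27.6 111.   -3.2  14.1 -85.4] [-0.  0. -0.  0.  0. -0.]
-0.047096255490819035 0.0006708824310295102 0.0690292772712876
up1mm in tool [-0.4578 -0.0002 -0.889 ]
```

>>> apply_moves(
  moves=[
    [0, 0, 0, 0.5, 0, 0.9, 0],
    [0, 0, 0, 0.8, 0, 1.6, 0],
    [0, 0, 0, 0.8, 0, 1.6, 0],
  ],
)

```text
clock: 14.97
ee_pos: [0.5258, 0.0695, 0.0518]
ee_rot: [[-0.882, 0.114, 0.457], [0.101, 0.993, -0.053], [-0.46, -0.0, -0.888]]
wrist_force: [-6.8, -0.3, 13.4]
grip_width: 0.0563
```

```bash
python3 st.py
```

```text
14.9667 [0.5258 0.0695 0.0518] [-6.8297 -0.2568 13.4174] [-0.1683  0.279  -0.1368] 0.05631568207870314 [ -4.9  27.7 111.1  -3.3  13.8 -85.3] [ 0.  0.  0.  0.  0. -0.]
-0.046871105970905005 0.0007474918618004346 0.06837074473832086
up1mm in tool [-0.46   -0.0003 -0.8879]
```

>>> apply_moves(
  moves=[
    [0, 0, 0, -0.4, 0, -0.8, 0],
    [0, 0, 0, -0.4, 0, -0.8, 0],
    [0, 0, 0, -0.4, 0, -0.8, 0.4],
    [0, 0, 0, -0.4, 0, -0.8, 0.7],
    [0, 0, 0, -0.4, 0, -0.8, 0.7],
    [0, 0, 0, -0.4, 0, -0.8, 0.7],
  ],
)

```text
clock: 15.47
ee_pos: [0.5256, 0.0694, 0.0512]
ee_rot: [[-0.883, 0.115, 0.454], [0.102, 0.993, -0.053], [-0.457, -0.0, -0.889]]
wrist_force: [-0.4, 0.5, -0.1]
grip_width: 0.0747
```

```bash
python3 st.py; python3 - <<'E'
from h import *
grab("wrist","o1")
E
```

```text
15.4667 [0.5256 0.0694 0.0512] [-0.3829  0.495  -0.0854] [ 0.0828  0.1183 -0.084 ] 0.07470682550344593 [ -4.9  27.7 111.1  -3.2  14.  -85.4] [ 0. -0.  0. -0. -0. -0.]
-0.047044280546016996 0.0006601807455670481 0.06781458641521618
up1mm in tool [-0.4574 -0.0003 -0.8893]
```

View pics/o1.png

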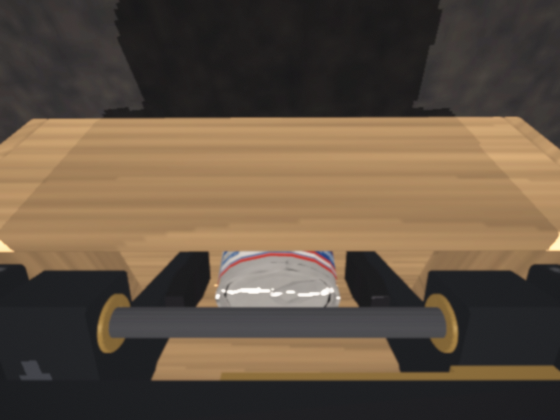

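>>> apply_moves(
  moves=[
    [0, 0, 0, 0, 0, -15, 0.7],
    [0, 0, 0, 0, 0, -45, 0.7],
    [0, 0, 0, 0, 0, -80, 0.7],
    [0, 0, 0, 0, 0, -120, 0.7],
    [0, 0, 0, 0, 0, -150, 0.7],
    [0, 0, 0, 0, 0, -150, 0.7],
  ],
)

```text
clock: 16.02
ee_pos: [0.457, 0.0777, 0.1894]
ee_rot: [[-0.88, 0.114, 0.462], [0.101, 0.993, -0.053], [-0.465, 0.0, -0.886]]
wrist_force: [0.9, -0.3, 0.1]
grip_width: 0.075
```

```bash
python3 st.py; python3 - <<'E'
from h import *
from kin import *
grab("wrist","p1")
a=grab("scene");crop(a,170,340,90,240,4,"p2")
q=manip.read_state()["qpos"]
for p,sg in (([.40,.081,.33],'h'),([.4,.081,.375],'h'),([.40,.081,.375],'t'),([.4317,.0796,.3755],'t')):
    R=toolh(63,PSI,-1) if sg=='h' else tool(70)
    if sg=='t' and q[5]<-50:q[5]+=88
    q,e=ik(np.array(p),R,q);print(p,sg,delta(np.array(p),R),q.round(1),round(e,4))
E
```

```text
16.0167 [0.457  0.0777 0.1894] [ 0.8573 -0.2752  0.1228] [0.0631 0.1315 0.0517] 0.07495251169834279 [ -4.5   7.3 109.9  -1.6  35.1 -86.9] [-1.  6.  2. -0. -7.  0.]
-0.11625345509762479 0.0012724556584145514 0.20595176925738912
up1mm in tool [-0.4645  0.0001 -0.8855]
[0.4, 0.081, 0.33] h [  -0.1    0.4   -0.2  -15.4   -3.  -154.9] [ -4.8  -7.5  98.6  -0.8  61.9 -88.2] 0.0
[0.4, 0.081, 0.375] h [  -0.1    0.4   -0.2  -36.1   -3.  -194.8] [ -4.8  -8.8  92.3  -0.8  69.4 -88.3] 0.0
[0.4, 0.081, 0.375] t [   5.7    5.8   89.7  -36.1   -3.  -194.8] [-5.  -5.9 88.1 -0.5 77.8  1.4] 0.0
[0.4317, 0.0796, 0.3755] t [   5.7    5.8   89.7  -64.4   -0.8 -180.7] [-4.7 -2.5 85.  -0.6 77.5  1.7] 0.0
```

View pics/p1.png

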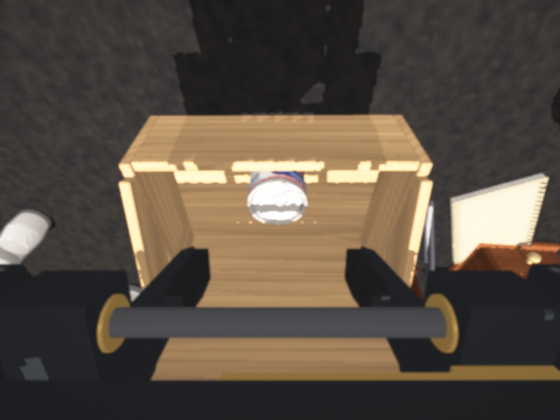

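View pics/p2.png

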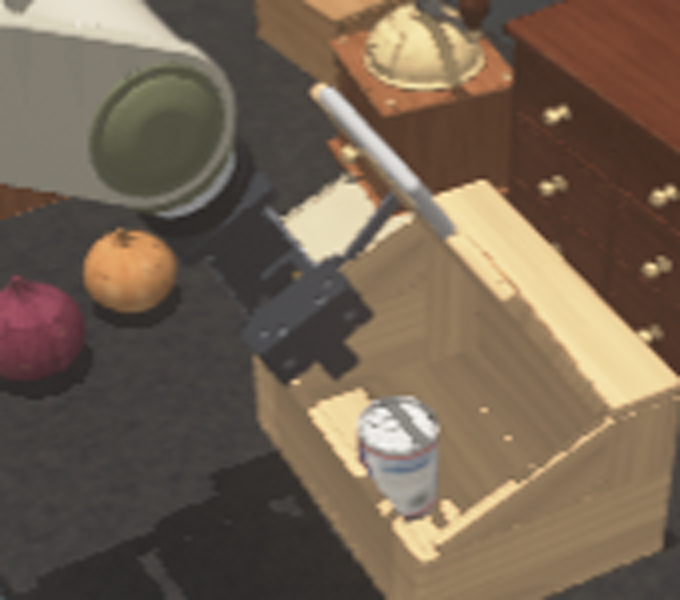

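>>> apply_moves(
  moves=[
    [0, 0, 0, 0, 0, -40, 0],
    [0, 0, 0, -6, -1, -80, -0.3],
    [0, 0, 0, -14, -2, -120, -0.3],
    [0, 0, 0, -24, -3, -158, -0.3],
    [0, 0, 7, -36, -3, -190, -0.3],
    [1, 1, 14, -36, -3, -195, -0.3],
    [1.5, 1.5, 21, -36, -3, -195, -0.3],
    [2, 2, 28, -36, -3, -195, -0.3],
    [2.5, 2.5, 35, -36, -3, -195, -0.3],
    [3, 3, 42, -36, -3, -195, -0.3],
  ],
)

```text
clock: 16.95
ee_pos: [0.4011, 0.0808, 0.3727]
ee_rot: [[-0.589, 0.709, 0.388], [0.747, 0.661, -0.075], [-0.31, 0.246, -0.919]]
wrist_force: [-0.9, 0.3, 0.0]
grip_width: 0.0309
```

```bash
python3 - <<'E'
from h import *
for p in ([.40,.081,.375],[.4317,.0796,.3755]): print(delta(np.array(p),tool(70)))
E
```

```text
[ 2.3  3.  47.3  0.1 -0.1 -2.5]
[  2.3   3.   47.3 -19.8  21.6   9.4]
```

>>> apply_moves(
  moves=[
    [0.4, 0.5, 7, 0, 0, -2, -0.3],
    [0.7, 0.9, 14, 0, 0, -2, -0.3],
    [1, 1.3, 21, 0, 0, -2, -0.3],
    [1.4, 1.8, 28, 0, 0, -2, -0.3],
    [1.7, 2.2, 35, 0, 0, -2, -0.3],
    [2, 2.6, 42, 0, 0, -2, -0.3],
    [2.3, 3, 46.5, -10, 10, 4, -0.3],
    [2.3, 3, 46.5, -20, 21, 9, -0.3],
    [2.3, 3, 46.5, -20, 21, 9, -0.3],
    [2.3, 3, 46.5, -20, 21, 9, -0.3],
  ],
)

```text
clock: 17.78
ee_pos: [0.4311, 0.0792, 0.3759]
ee_rot: [[0.092, 0.936, 0.339], [0.996, -0.084, -0.039], [-0.008, 0.342, -0.94]]
wrist_force: [-0.1, -0.0, -0.6]
grip_width: 0.0313
```

```bash
python3 - <<'E'
from h import *
s=manip.read_state();print(s["clock"],s["ee_pos"])
R=tool(70);t=np.array([.5045,.0712,.2969])
for p in (t-.085*R[:,2],t): print(p,delta(p,R))
w=grab("wrist","q1")
E
```

```text
17.7833 [0.4311 0.0792 0.3759]
[0.4756 0.0744 0.3768] [-0.   0.1  1.2 -0.6 42.4 14.5]
[0.5045 0.0712 0.2969] [-0.   0.1  1.2 -0.5 42.4 99.5]
```

View pics/q1.png

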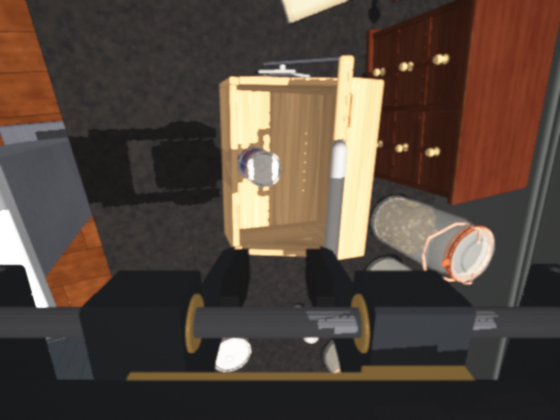

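>>> apply_moves(
  moves=[
    [0, 0, 1.2, 0, 22, 8, -0.3],
    [0, 0, 1.2, 0, 44, 14.5, -0.3],
    [0, 0, 1.2, 0, 44, 40, -0.3],
    [0, 0, 1.2, 0, 44, 70, -0.3],
    [0, 0, 1.2, 0, 44, 90, -0.3],
    [0, 0, 1.2, 0, 44, 99, -0.3],
    [0, 0, 1.2, 0, 44, 99, -0.3],
    [0, 0, 1.2, 0, 44, 99, -0.3],
  ],
)

```text
clock: 18.5
ee_pos: [0.5053, 0.0719, 0.3007]
ee_rot: [[0.112, 0.933, 0.343], [0.994, -0.104, -0.039], [-0.001, 0.346, -0.938]]
wrist_force: [-0.7, 0.5, 0.6]
grip_width: 0.031
```

```bash
python3 - <<'E'
from h import *
dstat()
w=grab("wrist","r1")
E
```

```text
clk 18.5 R 0.1929 dy 0.0008 th 1.392 Ftan -0.3 Finward -0.9 F [-0.6511  0.5301  0.6218] grip 0.030975282059954014
```

View pics/r1.png

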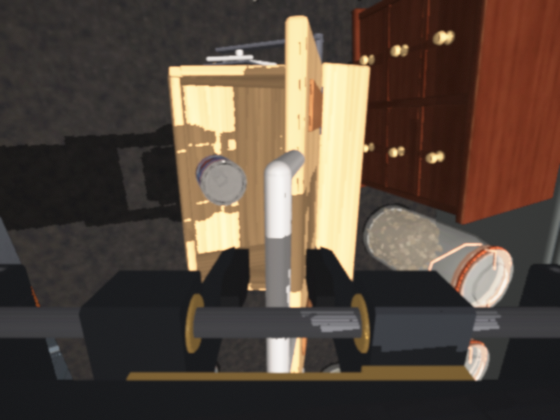

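>>> apply_moves(
  moves=[
    [0, 0, 0, 0, 0, 1, -0.3],
    [0, 0, 0, 0, 0, 1, -1],
    [0, 0, 0, 0, 0, 1, -1],
    [0, 0, 0, 0, 0, 1, -1],
    [0, 0, 0, 0, 0, 1, -1],
    [0, 0, 0, 0, 0, 1, -1],
  ],
  squeeze=20,
)

```text
clock: 19.05
ee_pos: [0.5058, 0.0718, 0.2995]
ee_rot: [[0.112, 0.932, 0.343], [0.994, -0.105, -0.039], [-0.001, 0.346, -0.938]]
wrist_force: [-2.5, 0.9, 2.1]
grip_width: 0.0097
```

```bash
python3 -c "
from h import *
dstat()"
```

```text
clk 19.05 R 0.1917 dy 0.0008 th 1.391 Ftan -1.0 Finward -3.1 F [-2.4635  0.911   2.0846] grip 0.009669089971589698
```

>>> apply_moves(
  moves=[
    [0, 0, 0, 0, 5, -1, -1],
    [0, 0, 0, 0, 11, -2, -1],
    [0, 0, 0, 0, 17, -2.6, -1],
    [0, 0, 0, 0, 23, -3, -1],
    [0, 0, 0, 0, 26, -3, -1],
    [0, 0, 0, 0, 28, -3, -1],
    [0, 0, 0, 0, 28, -3, -1],
  ],
)

```text
clock: 19.63
ee_pos: [0.5315, 0.0689, 0.3119]
ee_rot: [[0.112, 0.932, 0.344], [0.994, -0.105, -0.039], [-0.001, 0.346, -0.938]]
wrist_force: [-3.0, 0.6, 4.2]
grip_width: 0.0091
```

```bash
python3 -c "
from h import *
dstat()"
```

```text
clk 19.63 R 0.1906 dy 0.0008 th 1.541 Ftan -1.1 Finward -5.1 F [-2.9613  0.622   4.1971] grip 0.009113865446909486
```

>>> apply_moves(
  moves=[
    [0, 0, 0, 0, 2.5, -0.8, -1],
    [0, 0, 0, 0, 5, -0.8, -1],
    [0, 0, 0, 0, 5, -0.8, -1],
  ],
)

```text
clock: 19.88
ee_pos: [0.5355, 0.0685, 0.3136]
ee_rot: [[0.112, 0.933, 0.342], [0.994, -0.105, -0.039], [-0.001, 0.344, -0.939]]
wrist_force: [-1.4, 1.0, -1.0]
grip_width: 0.0091
```

```bash
python3 -c "
from h import *
dstat()"
```

```text
clk 19.88 R 0.1906 dy 0.0008 th 1.564 Ftan -1.7 Finward 0.3 F [-1.3881  0.9514 -0.9509] grip 0.009105824663090666
```

>>> apply_moves(
  moves=[
    [0, 0, 0, 0, 2, 0, -1],
    [0, 0, 0, 0, 4, 0, -1],
    [0, 0, 0, 0, 4, 0, -1],
  ],
)

```text
clock: 20.13
ee_pos: [0.5392, 0.0681, 0.315]
ee_rot: [[0.112, 0.933, 0.342], [0.994, -0.105, -0.039], [-0.001, 0.344, -0.939]]
wrist_force: [-0.5, 1.4, -3.7]
grip_width: 0.0093
```

```bash
python3 -c "
from h import *
dstat()"
```

```text
clk 20.13 R 0.1904 dy 0.0008 th 1.585 Ftan -2.0 Finward 3.2 F [-0.5432  1.385  -3.6813] grip 0.009335630369193293
```

>>> apply_moves(
  moves=[
    [0, 0, 0, 0, 2, 0.5, -1],
    [0, 0, 0, 0, 3.5, 0.8, -1],
    [0, 0, 0, 0, 3.5, 0.8, -1],
  ],
)

```text
clock: 20.38
ee_pos: [0.5419, 0.0678, 0.3158]
ee_rot: [[0.112, 0.933, 0.341], [0.994, -0.105, -0.039], [-0.001, 0.343, -0.939]]
wrist_force: [-8.2, 1.8, -0.6]
grip_width: 0.0093
```

```bash
python3 -c "
from h import *
dstat()"
```

```text
clk 20.38 R 0.1902 dy 0.0008 th 1.6 Ftan -8.0 Finward -2.3 F [-8.1603  1.7897 -0.6458] grip 0.0092920881837405
```

>>> apply_moves(
  moves=[
    [0, 0, 0, 0, 1.5, 0, -1],
    [0, 0, 0, 0, 1.5, 0, -1],
    [0, 0, 0, 0, 1.5, 0, -1],
  ],
)

```text
clock: 20.63
ee_pos: [0.5427, 0.0677, 0.3161]
ee_rot: [[0.112, 0.934, 0.34], [0.994, -0.105, -0.039], [-0.001, 0.342, -0.94]]
wrist_force: [-10.1, 1.7, -0.4]
grip_width: 0.009
```

```bash
python3 -c "
from h import *
dstat()"
```

```text
clk 20.63 R 0.1902 dy 0.0009 th 1.605 Ftan -9.7 Finward -3.2 F [-10.1062   1.7023  -0.3773] grip 0.009039617764653469
```

>>> apply_moves(
  moves=[
    [0, 0, 0, 0, 2, 0, -1],
    [0, 0, 0, 0, 2, 0, -1],
    [0, 0, 0, 0, 2, 0, -1],
  ],
)

```text
clock: 20.88
ee_pos: [0.5438, 0.0676, 0.3163]
ee_rot: [[0.111, 0.935, 0.338], [0.994, -0.105, -0.039], [-0.001, 0.34, -0.94]]
wrist_force: [-14.7, 2.3, 0.2]
grip_width: 0.0095
```

```bash
python3 -c "
from h import *
dstat()"
```

```text
clk 20.88 R 0.1901 dy 0.0009 th 1.611 Ftan -14.0 Finward -5.2 F [-14.7176   2.3473   0.184 ] grip 0.009483291294281448
```

>>> apply_moves(
  moves=[
    [0, 0, 0, 0, -5, 0, -1],
    [0, 0, 0, 0, -10, -0.3, -1],
    [0, 0, 0, 0, -15, -0.3, -1],
    [0, 0, 0, 0, -20, 0, -1],
    [0, 0, 0, 0, -25, 0.5, -1],
    [0, 0, 0, 0, -30, 1, -1],
    [0, 0, 0, 0, -35, 2, -1],
    [0, 0, 0, 0, -35, 2, -1],
  ],
)

```text
clock: 21.55
ee_pos: [0.5131, 0.071, 0.3024]
ee_rot: [[0.112, 0.933, 0.342], [0.994, -0.105, -0.039], [-0.001, 0.344, -0.939]]
wrist_force: [5.6, 1.0, -11.1]
grip_width: 0.009
```

```bash
python3 -c "
from h import *
dstat()"
```

```text
clk 21.55 R 0.1904 dy 0.0008 th 1.432 Ftan -0.8 Finward 12.4 F [  5.5818   0.9535 -11.1368] grip 0.008998951361669656
```

>>> apply_moves(
  moves=[
    [0, 0, 0, 0, -4, 2.5, -1],
    [0, 0, 0, 0, -7, 3.2, -1],
    [0, 0, 0, 0, -10, 4, -1],
    [0, 0, 0, 0, -11, 4.2, -1],
    [0, 0, 0, 0, -11, 4.2, -1],
  ],
)

```text
clock: 21.97
ee_pos: [0.5049, 0.0719, 0.2969]
ee_rot: [[0.112, 0.932, 0.345], [0.994, -0.104, -0.04], [-0.001, 0.348, -0.938]]
wrist_force: [-4.9, 1.5, 6.0]
grip_width: 0.009
```

```bash
python3 -c "
from h import *
dstat()"
```

```text
clk 21.97 R 0.19 dy 0.0008 th 1.38 Ftan -0.9 Finward -7.7 F [-4.8579  1.4806  5.9736] grip 0.00900402555519353
```

>>> apply_moves(
  moves=[
    [0, 0, 0, 0, -2, -0.5, -1],
    [0, 0, 0, 0, -5, 0, -1],
    [0, 0, 0, 0, -5, 0, -1],
  ],
)

```text
clock: 22.22
ee_pos: [0.4999, 0.0724, 0.2936]
ee_rot: [[0.112, 0.933, 0.343], [0.994, -0.105, -0.039], [-0.001, 0.345, -0.939]]
wrist_force: [-0.9, 0.5, 0.3]
grip_width: 0.0086
```

```bash
python3 -c "
from h import *
dstat()"
```

```text
clk 22.22 R 0.19 dy 0.0008 th 1.348 Ftan -0.6 Finward -0.8 F [-0.9064  0.5381  0.2933] grip 0.008603352530489718
```

>>> apply_moves(
  moves=[
    [0, 0, 0, 0, -9.4, 2.7, -1],
    [0, 0, 0, 0, -18.6, 5.9, -1],
    [0, 0, 0, 0, -27.7, 9.5, -1],
    [0, 0, 0, 0, -36.5, 13.6, -1],
    [0, 0, 0, 0, -45.2, 18.1, -1],
    [0, 0, 0, 0, -53.6, 23, -1],
    [0, 0, 0, 0, -61.7, 28.4, -1],
    [0, 0, 0, 0, -69.6, 34.1, -1],
    [0, 0, 0, 0, -69.6, 34.1, -1],
  ],
)

```text
clock: 22.97
ee_pos: [0.4462, 0.0784, 0.2364]
ee_rot: [[0.112, 0.933, 0.341], [0.994, -0.105, -0.039], [-0.001, 0.343, -0.939]]
wrist_force: [0.3, -0.6, -3.1]
grip_width: 0.0087
```

```bash
python3 -c "
from h import *
dstat()"
```

```text
clk 22.97 R 0.1901 dy 0.0008 th 0.931 Ftan -2.4 Finward 1.9 F [ 0.3215 -0.6131 -3.0508] grip 0.008716395030967262
```

>>> apply_moves(
  moves=[
    [0, 0, 0, 0, -10.6, 8.7, -1],
    [0, 0, 0, 0, -21.8, 19.5, -1],
    [0, 0, 0, 0, -31, 29.7, -1],
    [0, 0, 0, 0, -39.3, 40.5, -1],
    [0, 0, 0, 0, -45.8, 50.2, -1],
    [0, 0, 0, 0, -52.7, 62, -1],
    [0, 0, 0, 0, -58.8, 74.2, -1],
    [0, 0, 0, 0, -63.3, 85, -1],
    [0, 0, 0, 0, -66.5, 94.2, -1],
    [0, 0, 0, 0, -66.5, 94.2, -1],
  ],
)

```text
clock: 23.8
ee_pos: [0.4157, 0.0819, 0.1244]
ee_rot: [[0.112, 0.935, 0.337], [0.994, -0.105, -0.039], [-0.001, 0.339, -0.941]]
wrist_force: [-7.8, 2.5, -1.9]
grip_width: 0.0087
```

```bash
python3 -c "
from h import *
dstat()"; python3 st.py
```

```text
clk 23.8 R 0.1934 dy 0.0007 th 0.317 Ftan -1.3 Finward -8.2 F [-7.8136  2.5412 -1.8528] grip 0.008658653135023278
23.8 [0.4157 0.0819 0.1244] [-7.8136  2.5412 -1.8528] [0.2885 1.0573 0.0626] 0.008658653135023278 [ -4.5  11.7 116.1  -1.3  32.4   2.8] [ 0. -2. -2. -0.  4. -0.]
-0.15546824883181282 0.0007492723619192196 0.14196219601089524
up1mm in tool [-0.0008  0.3391 -0.9407]
```

>>> apply_moves(
  moves=[
    [0, 0, 0, 0, -3.5, 6, -1],
    [0, 0, 0, 0, -5, 12.6, -1],
    [0, 0, 0, 0, -6.8, 22, -1],
    [0, 0, 0, 0, -8, 31.8, -1],
    [0, 0, 0, 0, -9, 41.5, -1],
    [0, 0, 0, 0, -9.3, 50, -1],
    [0, 0, 0, 0, -9.3, 50, -1],
  ],
)

```text
clock: 24.38
ee_pos: [0.423, 0.081, 0.0737]
ee_rot: [[0.112, 0.936, 0.334], [0.994, -0.105, -0.038], [-0.001, 0.336, -0.942]]
wrist_force: [-11.7, 2.8, -4.4]
grip_width: 0.0082
```

```bash
python3 -c "
from h import *
dstat()"
```

```text
clk 24.38 R 0.1962 dy 0.0007 th 0.053 Ftan -0.3 Finward -12.7 F [-11.7215   2.7872  -4.4078] grip 0.008218187685673076
```

>>> apply_moves(
  moves=[
    [0, 0, 0, 0, -2.5, 3, -1],
    [0, 0, 0, 0, -2.5, 6, -1],
    [0, 0, 0, 0, -2.5, 9, -1],
    [0, 0, 0, 0, -2.5, 9, -1],
  ],
)

```text
clock: 24.72
ee_pos: [0.4254, 0.0807, 0.0659]
ee_rot: [[0.112, 0.934, 0.339], [0.994, -0.105, -0.039], [-0.001, 0.341, -0.94]]
wrist_force: [-6.9, 3.1, -3.6]
grip_width: 0.0086
```

```bash
python3 -c "
from h import *
dstat()"
```

```text
clk 24.72 R 0.1966 dy 0.0007 th 0.012 Ftan -0.8 Finward -8.0 F [-6.8799  3.0923 -3.6232] grip 0.008627016423145497
```

>>> apply_moves(
  moves=[
    [0, 0, 0, 0, -0.5, 1.5, -1],
    [0, 0, 0, 0, -1, 3, -1],
    [0, 0, 0, 0, -1, 3, -1],
  ],
)

```text
clock: 24.97
ee_pos: [0.4263, 0.0806, 0.0633]
ee_rot: [[0.112, 0.933, 0.341], [0.994, -0.105, -0.039], [-0.001, 0.343, -0.939]]
wrist_force: [-5.1, 2.3, -2.9]
grip_width: 0.0084
```

```bash
python3 -c "
from h import *
dstat()"
```

```text
clk 24.97 R 0.1969 dy 0.0007 th -0.002 Ftan -0.7 Finward -6.0 F [-5.0939  2.3139 -2.9457] grip 0.008414966552023386
```

>>> apply_moves(
  moves=[
    [0, 0, 0, 0, 0, 1, -1],
    [0, 0, 0, 0, 0, 2.5, -1],
    [0, 0, 0, 0, 0, 2.5, -1],
  ],
)

```text
clock: 25.22
ee_pos: [0.4271, 0.0806, 0.061]
ee_rot: [[0.112, 0.933, 0.341], [0.994, -0.105, -0.039], [-0.001, 0.343, -0.939]]
wrist_force: [-5.3, 2.1, -2.7]
grip_width: 0.0083
```

```bash
python3 -c "
from h import *
dstat()"
```

```text
clk 25.22 R 0.197 dy 0.0007 th -0.015 Ftan -0.3 Finward -6.1 F [-5.3072  2.0942 -2.6709] grip 0.008262906047826655
```

>>> apply_moves(
  moves=[
    [0, 0, 0, 0, 0, 1, -1],
    [0, 0, 0, 0, 0, 2.5, -1],
    [0, 0, 0, 0, 0, 2.5, -1],
  ],
)

```text
clock: 25.47
ee_pos: [0.428, 0.0805, 0.0586]
ee_rot: [[0.112, 0.933, 0.341], [0.994, -0.105, -0.039], [-0.001, 0.343, -0.939]]
wrist_force: [-5.0, 2.3, -2.3]
grip_width: 0.0089
```

```bash
python3 - <<'E'
from h import *
dstat()
a=grab("scene");crop(a,190,345,130,260,4.5,"t1")
E
```

```text
clk 25.47 R 0.1971 dy 0.0007 th -0.027 Ftan -0.0 Finward -5.7 F [-5.0158  2.2964 -2.3293] grip 0.008868347408310688
```

View pics/t1.png

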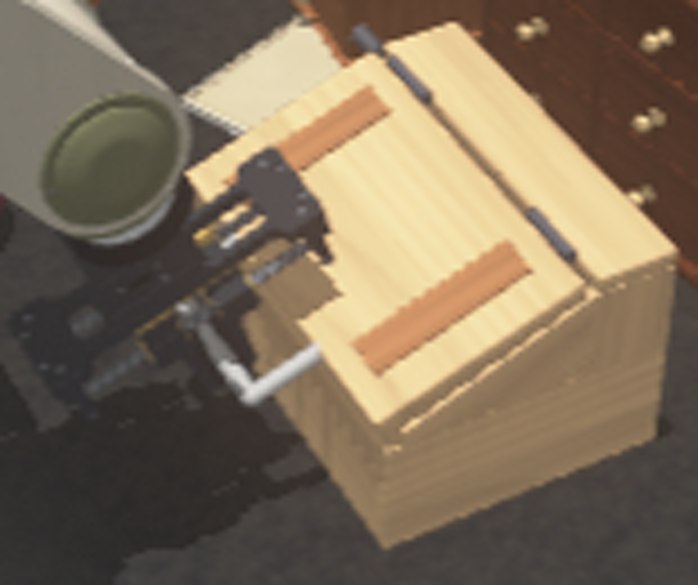

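>>> apply_moves(
  moves=[
    [0, 0, 0, 0, -0.5, 1.5, -1],
    [0, 0, 0, 0, -0.5, 3, -1],
    [0, 0, 0, 0, -0.5, 3, -1],
  ],
)

```text
clock: 25.77
ee_pos: [0.429, 0.0803, 0.0558]
ee_rot: [[0.112, 0.933, 0.342], [0.994, -0.105, -0.039], [-0.001, 0.345, -0.939]]
wrist_force: [-3.9, 3.1, -3.2]
grip_width: 0.0082
```

```bash
python3 - <<'E'
from h import *
dstat()
E
```

```text
clk 25.77 R 0.1973 dy 0.0007 th -0.043 Ftan -1.2 Finward -5.1 F [-3.8566  3.1438 -3.2193] grip 0.008210966812052056
```

```bash
python3 - <<'E'
from h import *
a=grab("scene")["img"];o=cv2.imread("pics/a_scene.png")
A=np.hstack([cv2.resize(i[180:250,225:300],None,fx=5,fy=5,interpolation=cv2.INTER_CUBIC) for i in (o,a)])
cv2.imwrite("pics/u1.png",A)
b=grab("side")["img"];o=cv2.imread("pics/a_side.png")
A=np.hstack([cv2.resize(i[180:250,215:290],None,fx=5,fy=5,interpolation=cv2.INTER_CUBIC) for i in (o,b)])
cv2.imwrite("pics/u2.png",A)
E
```

```text
(no output)
```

View pics/u1.png

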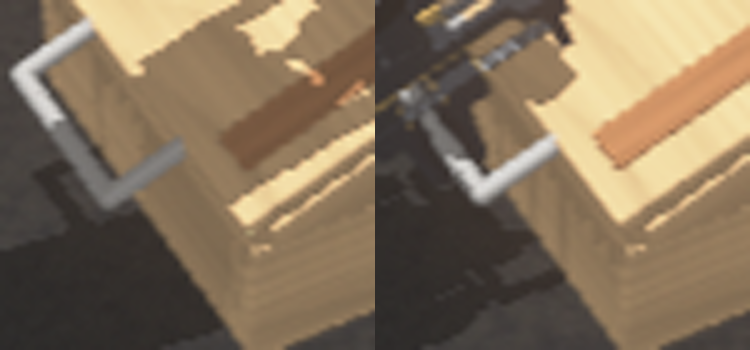

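View pics/u2.png

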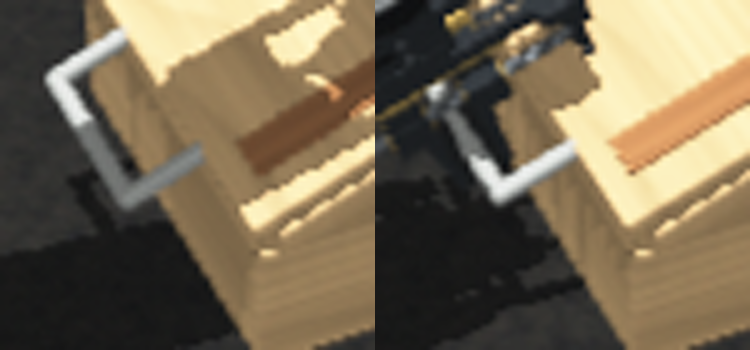

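>>> apply_moves(
  moves=[
    [0, 0, 0, 0, 0, 1.5, -1],
    [0, 0, 0, 0, 0, 3, -1],
    [0, 0, 0, 0, 0, 4, -1],
    [0, 0, 0, 0, 0, 4, -1],
  ],
  squeeze=30,
)

```text
clock: 26.2
ee_pos: [0.4305, 0.0802, 0.0522]
ee_rot: [[0.112, 0.933, 0.343], [0.994, -0.105, -0.039], [-0.001, 0.345, -0.939]]
wrist_force: [-3.7, 2.7, -1.6]
grip_width: 0.0084
```

```bash
python3 - <<'E'
from h import *
dstat()
a=grab("scene")["img"];o=cv2.imread("pics/a_scene.png")
A=np.hstack([cv2.resize(i[180:250,225:300],None,fx=5,fy=5,interpolation=cv2.INTER_CUBIC) for i in (o,a)])
cv2.imwrite("pics/v1.png",A)
E
```

```text
clk 26.2 R 0.1976 dy 0.0007 th -0.062 Ftan 0.2 Finward -4.3 F [-3.7033  2.7076 -1.6334] grip 0.00843806405613285
```

View pics/v1.png

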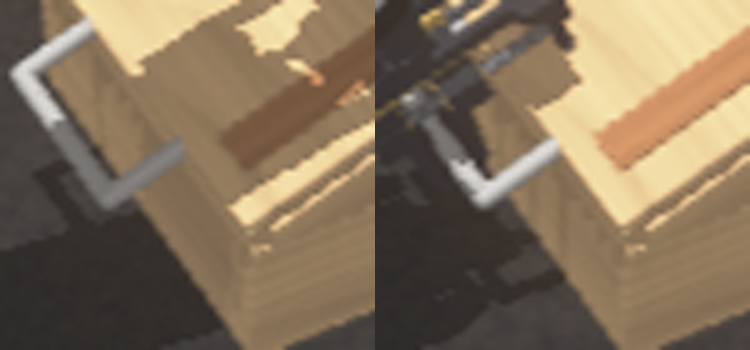

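>>> apply_moves(
  moves=[
    [0, 0, 0, 0, 0, 1.5, -1],
    [0, 0, 0, 0, 0, 2.5, -1],
    [0, 0, 0, 0, 0, 2.5, -1],
  ],
)

```text
clock: 26.5
ee_pos: [0.4308, 0.0802, 0.0514]
ee_rot: [[0.111, 0.932, 0.345], [0.994, -0.104, -0.039], [-0.001, 0.347, -0.938]]
wrist_force: [-18.5, 2.5, 30.9]
grip_width: 0.0079
```

```bash
python3 - <<'E'
from h import *
dstat()
E
```

```text
clk 26.5 R 0.1976 dy 0.0008 th -0.067 Ftan 36.0 Finward -3.3 F [-18.5134   2.5396  30.9194] grip 0.007903638134624809
```

>>> apply_moves(
  moves=[
    [0, 0, 0, 0, 0, -1.8, -1],
    [0, 0, 0, 0, 0, -1.8, -1],
  ],
)

```text
clock: 26.67
ee_pos: [0.4305, 0.0802, 0.052]
ee_rot: [[0.112, 0.933, 0.343], [0.994, -0.105, -0.039], [-0.001, 0.345, -0.938]]
wrist_force: [-2.7, 3.5, -2.3]
grip_width: 0.0083
```

```bash
python3 - <<'E'
from h import *
dstat()
E
```

```text
clk 26.67 R 0.1976 dy 0.0007 th -0.063 Ftan -0.7 Finward -3.7 F [-2.6781  3.4963 -2.2592] grip 0.008293705565137532
```

Resting shut with almost no load. Now release.

>>> apply_moves(
  moves=[
    [0, 0, 0, 0, 0, -1.3, -0.8],
    [0, 0, 0, 0, 0, -1.3, -0.3],
    [0, 0, 0, 0, 0, -1.3, -0.3],
    [0, 0, 0, 0, 0, -1.3, -0.3],
    [0, 0, 0, 0, 0, -1.3, -0.3],
  ],
)

```text
clock: 27.08
ee_pos: [0.4309, 0.08, 0.0531]
ee_rot: [[0.112, 0.932, 0.344], [0.994, -0.105, -0.039], [-0.001, 0.346, -0.938]]
wrist_force: [0.1, -1.5, 0.4]
grip_width: 0.03
```

```bash
python3 - <<'E'
from h import *
dstat()
w=grab("wrist","w1")
a=grab("scene")["img"];o=cv2.imread("pics/a_scene.png")
A=np.hstack([cv2.resize(i[180:250,225:300],None,fx=5,fy=5,interpolation=cv2.INTER_CUBIC) for i in (o,a)])
cv2.imwrite("pics/w2.png",A)
E
```

```text
clk 27.08 R 0.1968 dy 0.0006 th -0.059 Ftan 0.2 Finward 0.4 F [ 0.0998 -1.5413  0.4001] grip 0.029963525691914666
```

View pics/w1.png

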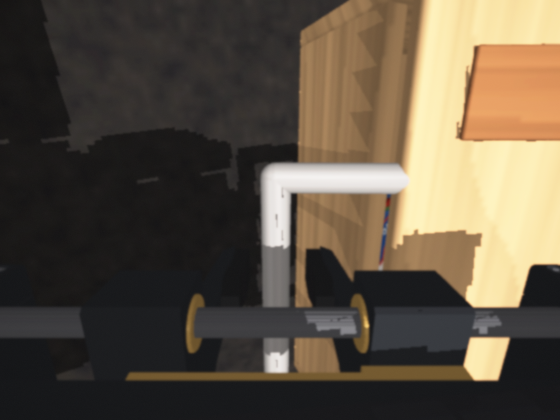

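View pics/w2.png

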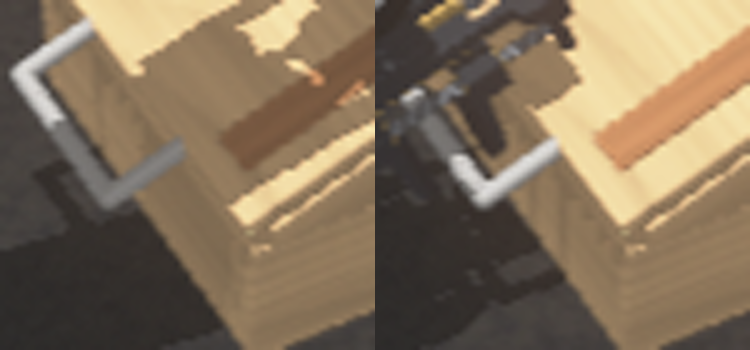

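>>> apply_moves(
  moves=[
    [0, 0, 0, 0, 0, -20, -0.3],
    [0, 0, 0, 0, 0, -50, -0.3],
    [0, 0, 0, 0, -5, -85, -0.3],
    [0, 0, 0, 0, -20, -120, -0.3],
    [0, 0, 0, 0, -40, -155, -0.3],
    [0, 0, 0, 0, -50, -190, -0.3],
    [0, 0, 0, 0, -50, -190, -0.3],
    [0, 0, 0, 0, -50, -190, -0.3],
  ],
)

```text
clock: 27.85
ee_pos: [0.3186, 0.0929, 0.2152]
ee_rot: [[0.111, 0.931, 0.348], [0.994, -0.104, -0.039], [-0.0, 0.35, -0.937]]
wrist_force: [1.0, 0.3, -0.3]
grip_width: 0.0307
```

```bash
python3 - <<'E'
from h import *
dstat()
w=grab("wrist","x1")
for y in (.055,-.055): print(proj(w,barp(0,y)),proj(w,barp(0.05,y)))
a=grab("scene","x3")["img"];o=cv2.imread("pics/a_scene.png")
A=np.hstack([cv2.resize(i[170:250,225:300],None,fx=5,fy=5,interpolation=cv2.INTER_CUBIC) for i in (o,a)])
cv2.imwrite("pics/x2.png",A)
E
```

```text
clk 27.85 R 0.3011 dy 0.0009 th 0.645 Ftan -0.0 Finward 1.0 F [ 0.9974  0.2939 -0.2862] grip 0.0306952778847086
[324.9122 140.4659] [326.444  141.1688]
[320.176  240.3776] [321.416  243.8991]
```

View pics/x1.png

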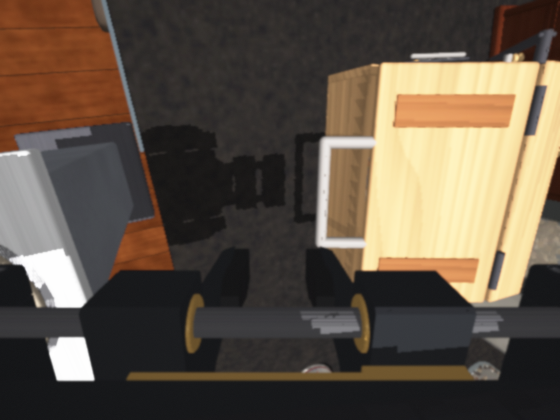

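View pics/x2.png

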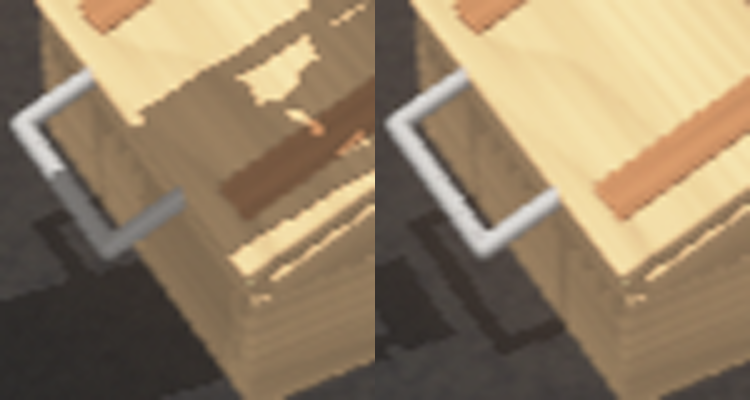

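View pics/x3.png

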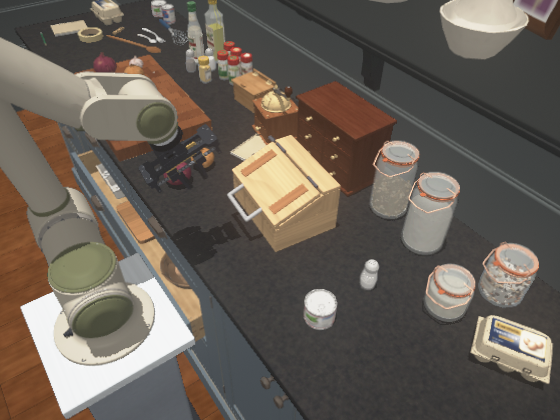

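```bash
python3 - <<'E'
from h import *
for nm in ("scene","side"):
    a=grab(nm)["img"];o=cv2.imread(f"pics/a_{nm}.png")
    off=0 if nm=="scene" else -8
    for im in (o,a):
        h=cv2.cvtColor(im,cv2.COLOR_BGR2HSV)
        m=((h[...,1]<35)&(h[...,2]>75)).astype(np.uint8)
        m[:185]=0;m[232:]=0;m[:,:222+off]=0;m[:,262+off:]=0
        n,l,st,c=cv2.connectedComponentsWithStats(m)
        k=1+np.argmax(st[1:,4]);print(nm,st[k],c[k])
        ys=[]
        for u in range(248+off,257+off):
            v=np.where(l[:,u]==k)[0]; ys.append((v.min()+v.max())/2 if len(v) else -1)
        print(ys)
E
```

```text
scene [225 185  37  37 326] [240.4479 204.7791]
[np.float64(218.5), np.float64(217.5), np.float64(217.5), np.float64(217.0), np.float64(215.0), np.float64(215.0), np.float64(214.0), np.float64(213.0), np.float64(212.5)]
scene [226 185  36  37 314] [240.6242 204.8344]
[np.float64(218.5), np.float64(217.5), np.float64(216.5), np.float64(216.0), np.float64(215.0), np.float64(214.0), np.float64(213.5), np.float64(213.0), np.float64(212.0)]
side [224 186  30  36 270] [235.937  204.8111]
[np.float64(218.0), np.float64(218.5), np.float64(218.0), np.float64(217.5), np.float64(217.0), np.float64(217.0), np.float64(215.5), np.float64(215.0), np.float64(214.5)]
side [224 186  30  36 286] [236.1329 205.1713]
[np.float64(218.0), np.float64(218.5), np.float64(217.5), np.float64(217.5), np.float64(217.0), np.float64(216.5), np.float64(215.0), np.float64(215.0), np.float64(214.0)]
```

>>> apply_moves(
  moves=[
    [0, 0, 0, -30, 10, -30, -0.3],
    [0, 0, 0, -60, 20, -60, -0.3],
    [0, 0, 0, -90, 30, -90, -0.3],
    [0, 0, 0, -90, 30, -90, -0.3],
    [0, 0, 0, -90, 30, -90, -0.3],
    [0, 0, 0, -90, 30, -90, -0.3],
  ],
)

```text
clock: 28.55
ee_pos: [0.3057, 0.0033, 0.3076]
ee_rot: [[0.114, 0.933, 0.341], [0.993, -0.107, -0.039], [0.0, 0.343, -0.939]]
wrist_force: [-0.3, 0.4, 0.9]
grip_width: 0.0309
```

```bash
python3 - <<'E'
from h import *
s=manip.read_state();print(s["clock"],s["wrist_force"],s["qvel"].round(1))
a=grab("scene")["img"];o=cv2.imread("pics/a_scene.png")
A=np.vstack([np.hstack([cv2.resize(i[140:200,150:225],None,fx=5,fy=5) for i in (o,a)]),np.hstack([cv2.resize(i[250:345,290:410],(375,297)) for i in (o,a)])])
cv2.imwrite("pics/y1.png",A)
E
```

```text
28.55 [-0.2561  0.4432  0.8852] [ 2.9  0.2  1.4  0.  -0.1  0.3]
```

View pics/y1.png

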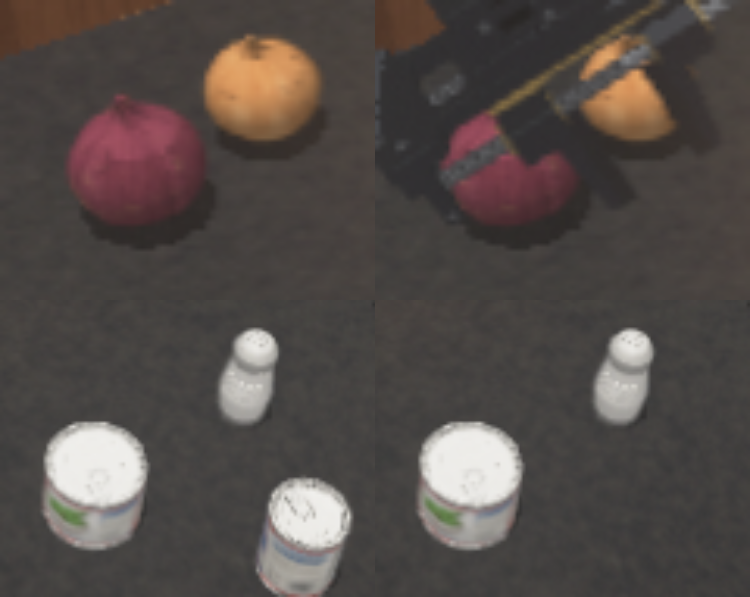

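The onions, mill and wide tin sit where they started, and only the narrow tin is gone from the worktop. The door is shut and the robot touches nothing.

```bash
python3 -c "
from cell import manip
print(manip.close_job())"
```

```text
the job is handed in; nothing more can be done
None
```

The narrow tin is standing upright in the locker, the door is shut, and the job was handed in at about 28.6 s of the 72 s allowed.

**What I did**
- **Locking the stay:** I lifted the door by its handle to the stop, felt at about 1.62 rad with 10 N. I eased it down to about 1.38 rad, where it locked and stayed up when I let go.
- **Placing the tin:** I stood it on the locker floor, lowering it until I felt about 13 N of contact, and then let go. The pictures showed it upright.
- **Unlocking and shutting:** I raised the door to the second stop, felt at about 1.60–1.61 rad with up to 14 N. I then lowered it by hand until it pressed firmly on its seat, and let go.

**Last checks**
- **Door:** the handle is within about 0.4 px of its original shut position in both fixed cameras.
- **Other things:** the wide tin, mill and onions look unmoved in the scene camera. The onions were partly hidden by the gripper.
- **Wrist force:** near zero, so the robot was touching nothing.

**What disagreed**
- **Second stop:** it came about 0.22 rad above the locked rest, not 0.18, and felt softer than the first. The door still came down past the lock point freely.
- **Bar in the fingers:** the handle bar slid about 12 mm in the fingers, towards the palm, so the angles I measured near shut were too low. I relied on the firm seat and the pictures instead.
- **Force at shutting:** the last push onto the seat reached about 36 N at the wrist, held through the fingers.

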